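Gauge a batten against the flip stop of a saw board

ROBOT

A 6-joint arm with a two-finger parallel gripper is mounted at the origin on the work surface. World frame = base frame: x ahead of the robot, y to its left, z up, the work surface at z = 0. Lengths are in m, angles in rad, forces in N, time in s.
With the tool pointing down it reaches from about 0.35 to 0.975 m from the base axis. Payload 4.9 kg.
Tool frame: the origin (TCP) lies at the very end of the fingers, on their centre line; the grasp point (between the pads) lies behind it (manip.grip_depth is the z of the grasp point in the tool frame, in m); z points along the fingers, y is the direction in which the jaws open and shut (so a half turn about z gives the same grasp; the last joint's range is limited). The gripper opens to 85 mm and grips with 20 to 120 N. Pads are 22 mm wide; open, the fingers measure 114 mm over their backs; the gripper's body (76 mm by 85 mm) begins 54 mm behind the grasp point. The pads swing forward as they close: fully open they stand 13 mm farther back than shut.
Start: joints at [1.186, 0.053, 1.613, -0, 1.476, -0.119], TCP at [0.164, 0.603, 0.231] pointing down, gripper open.
Joint ranges: [-3.01, 3.01], [-1.01, 2.22], [0.06, 2.58], [-1.02, 4.17], [0.09, 2.62], [-3.14, 3.14]. Speed limits (rad/s): [2.57, 2.57, 3.14, 3.14, 3.14, 3.14].

INTERFACE

Orientations are given as a unit quaternion [w, x, y, z].
In Python, from plant import state, optics, manip, silhouettes, place_of gives the robot as it stands. The module is installed in compiled form; this text tells all that it offers.
- The arm moves only by the tool jog_arm, never from a script. Its argument "increments" is a list of rows, each an object with "slide": the shift along the tool's x, y, z in mm, a list of three; "rotation": the turn, a rotation vector about the tool's x, y, z in degrees, a list of three. A call has 1 to 20 rows; each row shifts and turns the commanded pose from where the row before left it, along the tool's axes as they then stand; what a row does not reach is not made up. A row lasts 1/12 s, in which the tool goes at most 41.7 mm and 7.16 degrees, less where a joint would pass 70% of its speed; a pose out of reach is approached as far as the arm can. A call with a gripper value outside its range is refused whole. "fingers" is the opening, from 0 (shut) to 1 (fully open), set as the call begins (left out, the last holds). The fingers move at their own pace and stop on an object; the grip force is fixed at half the most. Time passes only in rows, so rows that do not move let the fingers close. It gives the time, the measured TCP pose, the force and the opening at its end, in the units of the state.
- state(): the state, without advancing time (a new reading comes with each control period).
- optics.grab_frame(name): name is "side" or "top"; returns a dict with "frame" (480x640x3 uint8, blue, green, red), "camera_matrix" (3x3 intrinsics, pixels), "R" (3x3) and "t" (3): a world point X has camera coordinates R X + t. Camera axes: x right, y down, z forward; pixel columns grow to the right and rows downward; lengths in m; the calibration is good to about 2 mm. A picture is of the moment at which its call begins. There is no depth.
- manip.job_done(): hands the job in, once; it reports no verdict.
Trained networks look in the newest picture that a camera, given by its name, has taken for a name from the list of things; names that differ only in an ending like _2 or _b are one class to them, and where a whole thing is asked for, a point or a joint stands for the part that bears it (a point fixed in the world has none). Each returns a list of dicts, best first, with "score" (0 to 1); they miss things now and then, are a little off and sometimes report something else, mostly with a low value. They report only what shows in the picture. A call takes as long as a camera call.
- silhouettes(thing, camera): "mask" (480x640 bool, what is visible of it) and "bbox" ([left, top, right, bottom] in pixels, round what is visible of it).
- place_of(thing, camera): "uv" ([column, row] in pixels: a listed point, or the origin of a listed thing).
The state is a dict: "time": time; "joint_pos": joint angles; "joint_vel": joint speeds; "joint_efforts": joint torques, N m; "tool_pos": TCP position; "tool_rot": TCP orientation; "contact_force": force on the tool from outside, world axes, zero at the start; "ft_torque": the same for the moment, N m; "gripper_width": opening from 0.0 (shut) to 1.0 (fully open).
Only numpy, scipy, OpenCV 4.12 (cv2) and the standard library are available. Lean on these libraries where they do the work, as an engineer would, in place of code of your own. Each camera call takes 0.05 s, during which the arm holds its last target.

TASK

Set the wooden batten up for sawing: first flip the length stop with the orange tab right down, then lay the batten on the saw board across the saw kerf, flush along the fence and with its end touching the orange stop. Then flip the orange stop back up so that it stays up out of the saw's way, without shifting the batten. Leave the black-tabbed stop up and do not disturb the other things on the bench.

Things in the scene. Friction and masses are not known exactly. Their poses are not given: they have to be found in the camera images.
- saw_board: Saw board screwed to the bench, a grey-faced board 440 mm long. Origin at bench level, in the plane of the fence face, at the saw kerf. Its y runs along the fence; its x points square through the fence, away from the bed. The bed is the board's top, 15 mm above the bench, in front of the fence: x = -95 mm to 0, y = -220 to +220 mm.
- fence_face (a point): Point on the fence face (x = 0 of the saw board) at the kerf, 25 mm above the bench; axes as the board's. The fence is an aluminium bar 20 mm high above the bed (top 35 mm above the bench), from x = 0 to +40 mm, over y = -210 to +210 mm. At y = 0 it is a wooden block, same height and face, with the saw kerf: a dark slit square to the fence, going on as a line across the bed.
- stop_orange: Fixed carriage on the fence top of the flip stop with the ORANGE tab. Axes as the saw board's; origin at the fence top (35 mm above the bench), in the plane of the fence face, mid-width of the stop. It stands 140 to 180 mm from the kerf, on either side (+y or -y). 44 mm wide along y, 40 mm deep, 54 mm high above its origin. It does not slide.
- stop_orange_axis (a point): Middle of the orange stop's hinge axis, which runs along the fence (y): 10 mm behind the fence face (+x), 80 mm above the bench. The leaf on it is a bar 16 mm wide along y and 10 mm thick, with an orange tab at its end, 18 mm wide along y, 12 mm thick, from 55 to 107 mm from this axis.
- orange_leg (a point): Centre of the orange leaf's leg (moves with the leaf): 16 mm wide along y, 18 mm thick, 27 mm out along the bar, square to it, ending 61 mm below the bar's mid line. Down, it hangs in front of the fence to 4 mm above the bed. Its flat sides, 8 mm to either side of this point along y, are gauge faces; the batten's end touches the one that faces the kerf.
- orange_leaf (a joint): Angle of the orange leaf, rad: 0 = down on its limit (bar level, pointing over the bed to -x, tab centre 80 mm above the bench); 1.57 = tab straight up; 1.8 = fully up on its limit, leaning back a little. It starts up. Hinge friction holds it where it is left above about 1.45; from lower it falls down by itself. At most 0.7 N at the tab moves it.
- orange_leaf_tab (a point): Grip point in the orange tab, mid-width and mid-thickness, 85 mm from the hinge axis. It moves with the leaf.
- stop_black: Carriage of the second flip stop, same sizes and frame but with a BLACK tab, on the other side of the kerf, 140 to 180 mm from it. To be left up.
- black_leaf (a joint): Angle of the black stop's leaf, same meaning; starts up (1.7 to 1.8) and is to stay up.
- batten_mid (a point): Centre of the loose brown wooden batten, 34 x 34 mm square, 200 mm long, about 0.12 kg. Its y axis runs along its length. It starts flat on the bench in front of the saw board, lying roughly along it (centre 17 mm above the bench). Either end may go to the stop and any long side may lie down. Gauged, its centre is 17 mm from the fence face, 32 mm above the bench and 108 mm along the fence from the orange stop's origin, towards the kerf.
- batten_end_a (a point): Centre of the batten's end face at its +y end.
- batten_end_b (a point): Centre of the batten's end face at its -y end.
- back_saw_mid (a point): Bystander: back saw, 330 mm long, lying flat, 24 mm high; leave it where it is.
- try_square: Bystander: try square lying flat (stock 100 mm, blade 150 mm), 16 mm high; leave it where it is.
- pencil: Bystander: flat red carpenter's pencil, 105 x 12 x 7 mm, lying on the saw board's ledge behind the fence; leave it where it is.
- glue: Bystander: white glue bottle, 54 mm diameter, 135 mm tall; leave it where it is.
- brush_pot: Bystander: blue pot of brushes, 72 mm across, 145 mm tall; leave it where it is.
- sanding_block: Bystander: cork sanding block 65 x 100 x 25 mm; leave it where it is.
- paint_pot_red: Bystander: red paint pot, 42 mm across, 38 mm tall; leave it where it is.
- paint_pot_green: Bystander: green paint pot, 42 mm across, 38 mm tall; leave it where it is.
- batten: The batten itself; its origin is 17 mm below batten_mid (centre of the underside as it starts), same axes.

How it is judged:
By the outcome, as a careful person would: the job done as asked, in the order asked, and still so for the second after the job is handed in, with the robot touching nothing.
It also fails if it takes over 58 s, if anything falls off the work surface, if the arm or the gripper's body presses on something with over 40 N, if the wrist force passes 120 N, or if a joint passes its speed limit or range.

## Working session

There is one attempt and no reset: what is moved stays moved. The work goes in short steps, Python scripts to look and compute and a tool call to move; the robot and the scene stay as the last step left them, time stands still between calls to the robot, and variables do not carry over. Pictures are saved under pics/ and viewed, and the job is handed in when it is done.

Besides the shell and the picture viewer there is one more tool, called after "Call:" as name(argument=value, ...), one argument or row to a line, values as JSON. jog_arm: Moves the arm, as the interface text tells. Its arguments: {"type":"object","properties":{"increments":{"type":"array","items":{"type":"object","properties":{"slide":{"type":"array","items":{"type":"number"}},"rotation":{"type":"array","items":{"type":"number"}}}}},"fingers":{"type":"number"}},"required":["increments"]}

```bash
mkdir -p pics
cat > h.py <<'E'
import numpy as np, cv2
from plant import state, optics, manip, silhouettes, place_of
def ray(f,uv):
    K=f["camera_matrix"];R=np.array(f["R"]);t=np.array(f["t"])
    d=R.T@np.linalg.inv(K)@np.array([uv[0],uv[1],1.]);return -R.T@t,d
def atz(f,uv,z):
    c,d=ray(f,uv);return c+d*(z-c[2])/d[2]
def tri(rs):
    A=np.zeros((3,3));b=np.zeros(3)
    for c,d in rs:
        d=d/np.linalg.norm(d);P=np.eye(3)-np.outer(d,d);A+=P;b+=P@c
    return np.linalg.solve(A,b)
def proj(f,X):
    p=np.array(f["camera_matrix"])@(np.array(f["R"])@np.array(X)+np.array(f["t"]));return p[:2]/p[2]
E
cat > a.py <<'E'
from h import *
np.set_printoptions(precision=4,suppress=True)
F={}
for c in("side","top"):
    F[c]=optics.grab_frame(c);cv2.imwrite(f"pics/{c}0.png",F[c]["frame"])
    print(c,ray(F[c],(320,240)))
for n in["saw_board","fence_face","stop_orange","stop_orange_axis","orange_leg","orange_leaf_tab","stop_black","batten_mid","batten_end_a","batten_end_b"]:
    r={}
    for c in F:
        p=place_of(n,c)[:2];r[c]=p;print(n,c,[(np.round(q["uv"],1),round(q["score"],2)) for q in p])
    if r["side"] and r["top"]:
        print("   ",tri([ray(F[c],r[c][0]["uv"]) for c in F]))
s=state();print({k:np.round(s[k],4) for k in s})
print(manip.grip_depth)
E
python3 a.py
```

```text
side (array([ 0.0319, -1.3568,  1.0153]), array([ 0.2713,  0.7804, -0.5634]))
top (array([ 0.2376, -0.0367,  1.3435]), array([ 0.1873,  0.0025, -0.9823]))
saw_board side [(array([358.5, 247.7]), 0.73)]
saw_board top [(array([310.8, 185.8]), 0.94), (array([164.7, 154. ]), 0.4)]
    [ 0.6223 -0.0095 -0.0086]
fence_face side [(array([359.1, 236.4]), 0.97)]
fence_face top [(array([307.9, 180.3]), 0.73)]
    [ 0.6245 -0.0034  0.0276]
stop_orange side [(array([337.8, 204. ]), 0.96)]
stop_orange top [(array([228.7, 180.1]), 0.79)]
    [0.6197 0.1733 0.0376]
stop_orange_axis side [(array([341.4, 193.6]), 0.67)]
stop_orange_axis top [(array([223.6, 172.7]), 0.74), (array([228.6, 262.3]), 0.2)]
    [0.6297 0.1796 0.0695]
orange_leg side [(array([331.4, 183.7]), 0.67), (array([356.4, 249.1]), 0.46)]
orange_leg top [(array([222.5, 178.8]), 0.68)]
    [0.598  0.1746 0.1138]
orange_leaf_tab side [(array([362.5, 220.3]), 0.74), (array([347.1, 169.6]), 0.5)]
orange_leaf_tab top [(array([219.5, 155.9]), 0.8), (array([308.6, 181.5]), 0.41)]
    [ 0.7192  0.2143 -0.0685]
stop_black side [(array([381.5,
[... 467 characters left out ...]
batten_end_b side [(array([296.9, 257.3]), 0.78), (array([282.1, 218.4]), 0.64)]
batten_end_b top [(array([229.2, 261.1]), 0.75), (array([318.2, 268.3]), 0.71)]
    [ 0.4778  0.1912 -0.1559]
{'time': np.float64(1.1), 'joint_pos': array([ 1.186 ,  0.0527,  1.6129,  0.    ,  1.476 , -0.119 ]), 'joint_vel': array([-0.0002,  0.0005, -0.0005, -0.0008, -0.0006, -0.0019]), 'joint_efforts': array([  0.0007, -39.3702, -37.0461,  -0.0002,   0.0007,  -0.    ]), 'tool_pos': array([0.1641, 0.603 , 0.2313]), 'tool_rot': array([-0.    ,  0.1325,  0.9912, -0.    ]), 'contact_force': array([-0.8099,  0.6024,  0.8317]), 'ft_torque': array([0.0053, 0.0128, 0.0007]), 'gripper_width': np.float64(1.0007)}
-0.0187
```

View pictures.

View pics/side0.png

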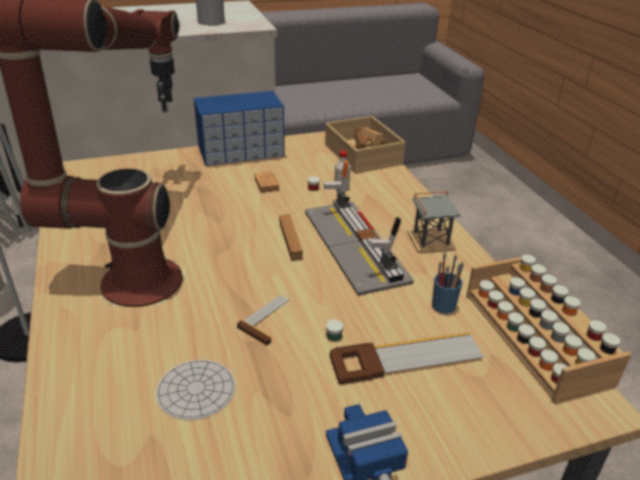

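View pics/top0.png

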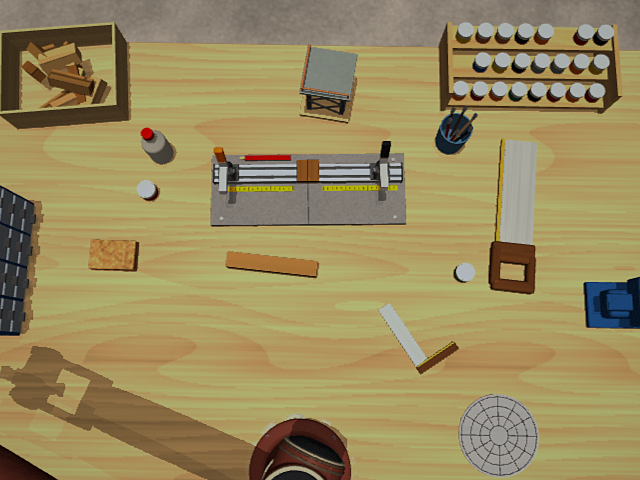

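Run:
```python
import cv2
a=cv2.imread('pics/top0.png')
cv2.imwrite('pics/top0z.png',cv2.resize(a[140:290,205:415],None,fx=3.8,fy=3.8,interpolation=cv2.INTER_CUBIC))
a=cv2.imread('pics/side0.png')
cv2.imwrite('pics/side0z.png',cv2.resize(a[140:295,260:420],None,fx=3.8,fy=3.8,interpolation=cv2.INTER_CUBIC))
```

```text
(no output)
```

View pics/top0z.png

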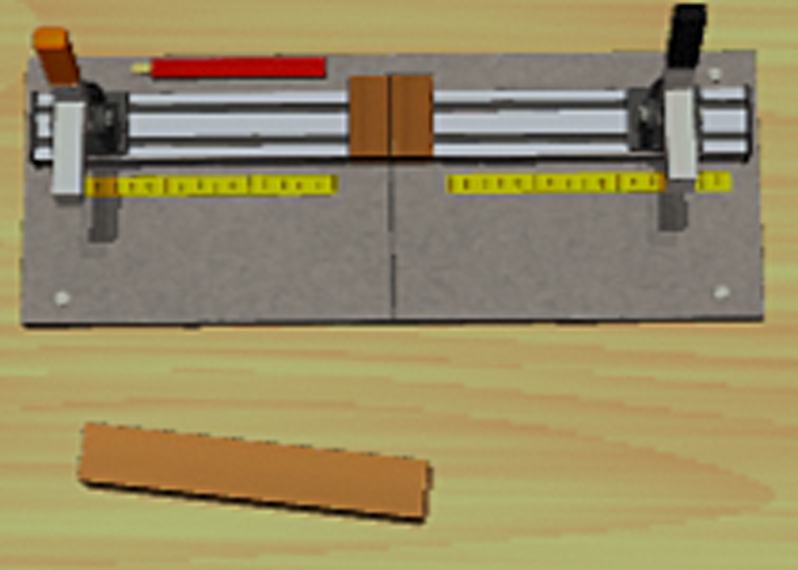

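View pics/side0z.png

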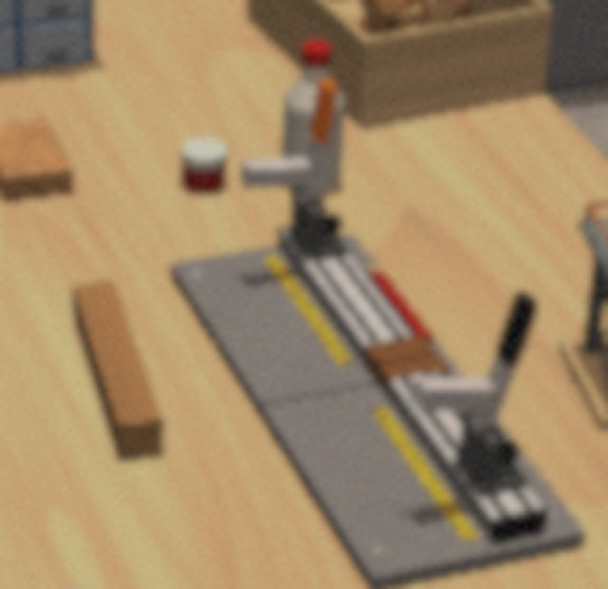

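```bash
cat > b.py <<'E'
from h import *
np.set_printoptions(precision=4,suppress=True)
F={c:optics.grab_frame(c) for c in("side","top")}
T=F["top"];S=F["side"]
z=lambda u,v:((u+.5)/3.8-.5+205,(v+.5)/3.8-.5+140)
zs=lambda u,v:((u+.5)/3.8-.5+260,(v+.5)/3.8-.5+140)
for n,p in dict(nl=(22,322),nr=(762,318),fl=(27,58),fr=(755,52),kn=(392,318),kf=(391,160)).items(): print(n,atz(T,z(*p),.015))
print("fence top edge",[atz(T,z(*p),.035) for p in((34,160),(392,157),(748,158))])
print("side",[atz(S,zs(*p),.015) for p in((176,268),(375,580),(580,538),(268,402),(370,382))])
print("batten corners",[atz(T,z(*p),.034) for p in((84,423),(431,461),(425,519),(80,482))])
print("side b",[atz(S,zs(*p),.034) for p in((76,290),(110,283),(160,418),(119,428))])
# leg/tab tri
print("tab tip", tri([ray(T,z(50,30)),ray(S,zs(330,82))]))
print("tabmask", [ (m["bbox"],m["score"]) for m in silhouettes("orange_leaf_tab","top")[:2]])
E
python3 b.py
```

```text
nl [0.522  0.2132 0.015 ]
nr [ 0.5326 -0.2236  0.015 ]
fl [0.6849 0.2188 0.015 ]
fr [ 0.6969 -0.2206  0.015 ]
kn [ 0.5285 -0.0051  0.015 ]
kf [ 0.6252 -0.0024  0.015 ]
fence top edge [array([0.6155, 0.2075, 0.035 ]), array([ 0.6212, -0.0034,  0.035 ]), array([ 0.6245, -0.2132,  0.035 ])]
side [array([0.5236, 0.2011, 0.015 ]), array([ 0.5337, -0.2308,  0.015 ]), array([ 0.6905, -0.229 ,  0.015 ]), array([ 0.5332, -0.0062,  0.015 ]), array([ 0.6183, -0.003 ,  0.015 ])]
batten corners [array([0.459 , 0.1708, 0.034 ]), array([ 0.4406, -0.0299,  0.034 ]), array([ 0.407 , -0.0271,  0.034 ]), array([0.4246, 0.1714, 0.034 ])]
side b [array([0.4267, 0.1616, 0.034 ]), array([0.456 , 0.1643, 0.034 ]), array([ 0.4398, -0.0288,  0.034 ]), array([ 0.407 , -0.0325,  0.034 ])]
tab tip [0.6432 0.175  0.1842]
tabmask [([214.7, 149.8, 227.8, 193.1], 0.85), ([370.6, 142.3, 394.1, 190.7], 0.45)]
```

Call:
jog_arm(
  fingers=0,
  increments=[
    {"slide": [0,0,-7],"rotation": [0,0,-5.57]},
    {"slide": [0,0,-7],"rotation": [0,0,-5.57]},
    {"slide": [0,0,-6],"rotation": [0,0,-5.57]},
    {"slide": [-30.5,-25.9,0]},
    {"slide": [-30.5,-25.9,0]},
    {"slide": [-30.5,-25.9,0]},
    {"slide": [-30.5,-25.9,0]},
    {"slide": [-30.5,-25.9,0]},
    {"slide": [-30.5,-25.9,0]},
    {"slide": [-30.5,-25.9,0]},
    {"slide": [-30.5,-25.9,0]},
    {"slide": [-30.5,-25.9,0]},
    {"slide": [-30.5,-25.9,0]},
    {"slide": [-30.5,-25.9,0]},
    {"slide": [-30.5,-25.9,0]},
    {"slide": [-30.5,-25.9,0]},
    {"slide": [-30.5,-25.9,0]},
    {"slide": [-30.5,-25.9,0]},
    {"slide": [-30.5,-25.9,0]},
    {"slide": [-30.5,-25.9,0]},
  ],
)

```text
invalid input
```

Call:
jog_arm(
  fingers=0,
  increments=[
    {"slide": [0,0,-7],"rotation": [0,0,-5.57]},
    {"slide": [0,0,-7],"rotation": [0,0,-5.57]},
    {"slide": [0,0,-6],"rotation": [0,0,-5.57]},
    {"slide": [-30.5,-25.9,0],"rotation": [0,0,0]},
    {"slide": [-30.5,-25.9,0],"rotation": [0,0,0]},
    {"slide": [-30.5,-25.9,0],"rotation": [0,0,0]},
    {"slide": [-30.5,-25.9,0],"rotation": [0,0,0]},
    {"slide": [-30.5,-25.9,0],"rotation": [0,0,0]},
    {"slide": [-30.5,-25.9,0],"rotation": [0,0,0]},
    {"slide": [-30.5,-25.9,0],"rotation": [0,0,0]},
    {"slide": [-30.5,-25.9,0],"rotation": [0,0,0]},
    {"slide": [-30.5,-25.9,0],"rotation": [0,0,0]},
    {"slide": [-30.5,-25.9,0],"rotation": [0,0,0]},
    {"slide": [-30.5,-25.9,0],"rotation": [0,0,0]},
    {"slide": [-30.5,-25.9,0],"rotation": [0,0,0]},
    {"slide": [-30.5,-25.9,0],"rotation": [0,0,0]},
    {"slide": [-30.5,-25.9,0],"rotation": [0,0,0]},
    {"slide": [-30.5,-25.9,0],"rotation": [0,0,0]},
    {"slide": [-30.5,-25.9,0],"rotation": [0,0,0]},
    {"slide": [-30.5,-25.9,0],"rotation": [0,0,0]},
  ],
)

```text
time: 2.92
tool_pos: [0.6952, 0.1748, 0.2512]
tool_rot: [0.0, -0.013, 1.0, 0.0]
contact_force: [0.9, 1.0, 0.4]
gripper_width: 0.0
```

Call:
jog_arm(
  increments=[
    {"slide": [0,0,32],"rotation": [0,0,0]},
    {"slide": [0,0,32],"rotation": [0,0,0]},
    {"slide": [0,0,30],"rotation": [0,0,0]},
    {"slide": [12,0,0],"rotation": [0,0,0]},
    {"slide": [12,0,0],"rotation": [0,0,0]},
    {"slide": [10,0,0],"rotation": [0,0,0]},
    {"slide": [8,0,0],"rotation": [0,0,0]},
    {"slide": [8,0,0],"rotation": [0,0,0]},
    {"slide": [8,0,0],"rotation": [0,0,0]},
    {"slide": [8,0,0],"rotation": [0,0,0]},
    {"slide": [8,0,0],"rotation": [0,0,0]},
    {"slide": [8,0,0],"rotation": [0,0,0]},
    {"slide": [8,0,0],"rotation": [0,0,0]},
    {"slide": [8,0,0],"rotation": [0,0,0]},
    {"slide": [5,0,-20],"rotation": [0,0,0]},
    {"slide": [0,0,-30],"rotation": [0,0,0]},
  ],
)

```text
time: 4.25
tool_pos: [0.5871, 0.1732, 0.2033]
tool_rot: [-0.004, -0.013, 1.0, -0.001]
contact_force: [0.9, 0.5, -0.1]
gripper_width: 0.002
```

```bash
cat > snap.py <<'E'
import sys
from h import *
t=sys.argv[1]
for c,(y0,y1,x0,x1) in dict(side=(140,295,260,420),top=(140,290,205,415)).items():
    f=optics.grab_frame(c);cv2.imwrite(f"pics/{c}{t}.png",f["frame"])
    cv2.imwrite(f"pics/{c}{t}z.png",cv2.resize(f["frame"][y0:y1,x0:x1],None,fx=3.8,fy=3.8,interpolation=cv2.INTER_CUBIC))
s=state();print(s["time"],np.round(s["tool_pos"],4),np.round(s["tool_rot"],4),s["joint_pos"].round(3) if hasattr(s["joint_pos"],'round') else s["joint_pos"])
E
python3 snap.py 1
```

```text
4.35 [0.5932 0.1742 0.2135] [ 4.900e-03 -1.300e-02  9.999e-01  8.000e-04] [ 0.165  0.042  1.654  0.     1.436 -1.432]
```

View pics/side1z.png

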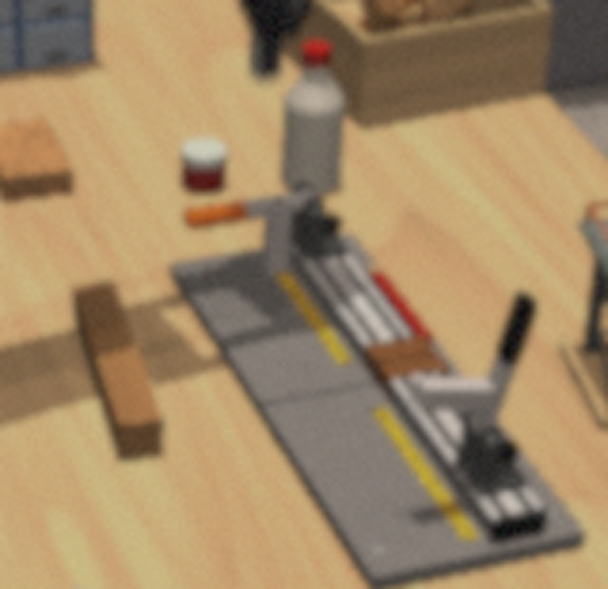

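View pics/top1z.png

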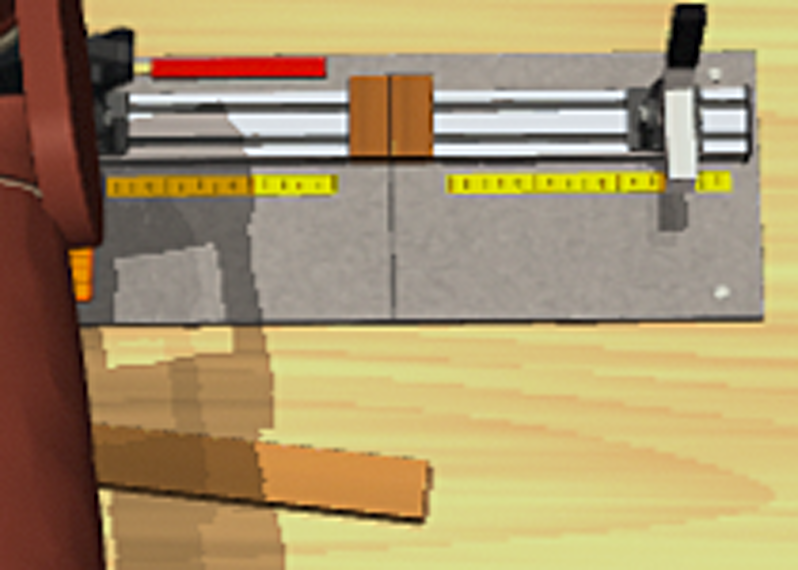

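```bash
cat > plan.py <<'E'
# world target -> tool-frame rows ; usage in scripts
from h import *
from scipy.spatial.transform import Rotation as Rn
def q2R(q): return Rn.from_quat([q[1],q[2],q[3],q[0]])
def plan(p0,R0,p1,rotvec_tool,n):
    p0=np.array(p0);p1=np.array(p1);d=(p1-p0)/n;r=np.array(rotvec_tool)/n;R=R0
    for k in range(n):
        print(np.round(R.inv().apply(d)*1000,1).tolist(),np.round(r,2).tolist());R=R*Rn.from_rotvec(r,degrees=True)
def Bw(bx,by,O=(.622,-.003),a=.024):
    return np.array([O[0]+bx*np.cos(a)-by*np.sin(a),O[1]+bx*np.sin(a)+by*np.cos(a)])
E
python3 - <<'E'
from plan import *
s=state();print(s["tool_pos"],s["tool_rot"],s["time"])
R0=q2R([0,-.013,1,0])
plan(s["tool_pos"],R0,[.4325,.069,.15],[0,0,96.7],14)
E
```

```text
[0.59323338 0.17417669 0.21346298] [ 4.94600831e-03 -1.30127961e-02  9.99902806e-01  7.63032398e-04] 4.35
[11.7, -7.2, 4.5] [0.0, 0.0, 6.91]
[10.7, -8.6, 4.5] [0.0, 0.0, 6.91]
[9.6, -9.8, 4.5] [0.0, 0.0, 6.91]
[8.4, -10.9, 4.5] [0.0, 0.0, 6.91]
[7.0, -11.8, 4.5] [0.0, 0.0, 6.91]
[5.5, -12.6, 4.5] [0.0, 0.0, 6.91]
[4.0, -13.1, 4.5] [0.0, 0.0, 6.91]
[2.4, -13.5, 4.5] [0.0, 0.0, 6.91]
[0.7, -13.7, 4.5] [0.0, 0.0, 6.91]
[-0.9, -13.7, 4.5] [0.0, 0.0, 6.91]
[-2.6, -13.5, 4.5] [0.0, 0.0, 6.91]
[-4.2, -13.1, 4.5] [0.0, 0.0, 6.91]
[-5.7, -12.5, 4.5] [0.0, 0.0, 6.91]
[-7.2, -11.7, 4.5] [0.0, 0.0, 6.91]
```

Call:
jog_arm(
  fingers=1,
  increments=[
    {"slide": [11.7,-7.2,4.5],"rotation": [0,0,6.91]},
    {"slide": [10.7,-8.6,4.5],"rotation": [0,0,6.91]},
    {"slide": [9.6,-9.8,4.5],"rotation": [0,0,6.91]},
    {"slide": [8.4,-10.9,4.5],"rotation": [0,0,6.91]},
    {"slide": [7,-11.8,4.5],"rotation": [0,0,6.91]},
    {"slide": [5.5,-12.6,4.5],"rotation": [0,0,6.91]},
    {"slide": [4,-13.1,4.5],"rotation": [0,0,6.91]},
    {"slide": [2.4,-13.5,4.5],"rotation": [0,0,6.91]},
    {"slide": [0.7,-13.7,4.5],"rotation": [0,0,6.91]},
    {"slide": [-0.9,-13.7,4.5],"rotation": [0,0,6.91]},
    {"slide": [-2.6,-13.5,4.5],"rotation": [0,0,6.91]},
    {"slide": [-4.2,-13.1,4.5],"rotation": [0,0,6.91]},
    {"slide": [-5.7,-12.5,4.5],"rotation": [0,0,6.91]},
    {"slide": [-7.2,-11.7,4.5],"rotation": [0,0,6.91]},
    {"slide": [0,0,0],"rotation": [0,0,0]},
    {"slide": [0,0,0],"rotation": [0,0,0]},
    {"slide": [0,0,0],"rotation": [0,0,0]},
  ],
)

```text
time: 5.77
tool_pos: [0.4305, 0.0686, 0.1447]
tool_rot: [0.0, 0.738, 0.675, 0.001]
contact_force: [0.7, -0.2, -0.2]
gripper_width: 1.0
```

```bash
python3 snap.py 2
python3 - <<'E'
from plan import *
s=state();R=q2R(s["tool_rot"]);print(np.round(R.as_matrix(),3));print(s["contact_force"])
E
```

```text
5.8667 [0.4307 0.0687 0.1448] [3.000e-04 7.382e-01 6.746e-01 4.000e-04] [-0.013 -0.36   2.127  0.     1.373  0.077]
[[ 0.09   0.996  0.001]
 [ 0.996 -0.09   0.   ]
 [ 0.     0.001 -1.   ]]
[ 0.46362846 -0.47033282  0.46134028]
```

View pics/side2z.png

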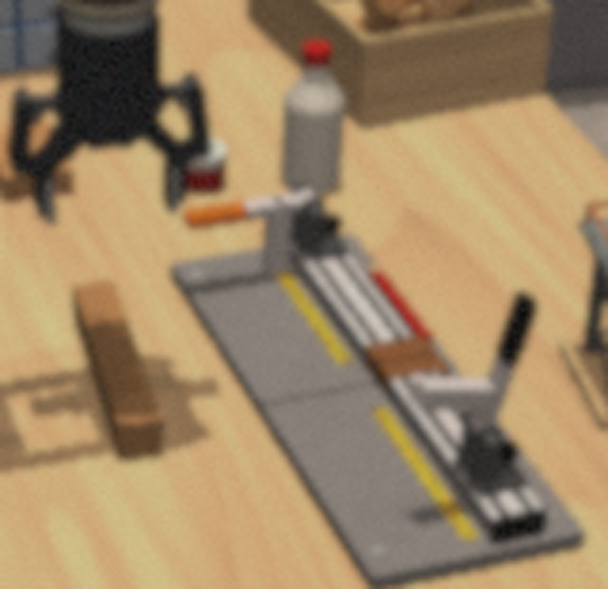

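View pics/top2z.png

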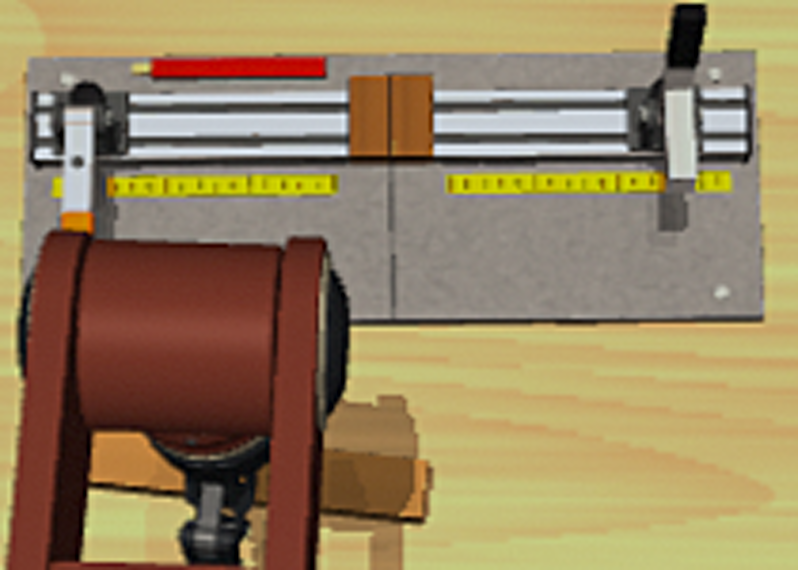

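Call:
jog_arm(
  increments=[
    {"slide": [0,1.5,25],"rotation": [0,0,0]},
    {"slide": [0,0,33],"rotation": [0,0,0]},
    {"slide": [0,0,33],"rotation": [0,0,0]},
    {"slide": [0,0,25],"rotation": [0,0,0]},
    {"slide": [0,0,15],"rotation": [0,0,0]},
    {"slide": [0,0,8],"rotation": [0,0,0]},
    {"slide": [0,0,0],"rotation": [0,0,0]},
  ],
)

```text
time: 6.45
tool_pos: [0.4304, 0.0685, 0.0036]
tool_rot: [-0.001, 0.738, 0.674, -0.001]
contact_force: [-0.2, -0.8, -0.1]
gripper_width: 1.003
```

Call:
jog_arm(
  fingers=0,
  increments=[
    {"slide": [0,0,0],"rotation": [0,0,0]},
    {"slide": [0,0,0],"rotation": [0,0,0]},
    {"slide": [0,0,0],"rotation": [0,0,0]},
    {"slide": [0,0,0],"rotation": [0,0,0]},
    {"slide": [0,0,0],"rotation": [0,0,0]},
    {"slide": [0,0,0],"rotation": [0,0,0]},
    {"slide": [0,0,0],"rotation": [0,0,0]},
    {"slide": [0,0,0],"rotation": [0,0,0]},
  ],
)

```text
time: 7.12
tool_pos: [0.433, 0.0682, 0.0068]
tool_rot: [0.001, 0.739, 0.674, 0.001]
contact_force: [-1.1, 0.5, 6.5]
gripper_width: 0.392
```

Run:
```python
from plan import *
s=state();print(s["time"],s["tool_pos"],s["tool_rot"],s["contact_force"],s["gripper_width"])
f=optics.grab_frame("top")
z=lambda u,v:((u+.5)/3.8-.5+205,(v+.5)/3.8-.5+140)
for u,v in((65,230),(93,230),(67,110),(93,110)): print(atz(f,z(u,v),.086))
```

```text
7.1167 [0.43300376 0.06823463 0.00682979] [0.00099164 0.7387981  0.67392521 0.0010889 ] [-1.05537627  0.54904787  6.52620579] 0.39190200449490126
[0.56020514 0.17843552 0.086     ]
[0.56050034 0.1626677  0.086     ]
[0.6305474  0.18073831 0.086     ]
[0.63082351 0.1659483  0.086     ]
```

Call:
jog_arm(
  increments=[
    {"slide": [0,0,-15],"rotation": [0,0,0]},
    {"slide": [0,0,-15],"rotation": [0,0,-2.2]},
    {"slide": [0,0,-15],"rotation": [0,0,-2.2]},
    {"slide": [0,0,-15],"rotation": [0,0,-2.2]},
    {"slide": [-3.4,18,0],"rotation": [0,0,0]},
    {"slide": [-3.4,25,0],"rotation": [0,0,0]},
    {"slide": [-3.4,27,0],"rotation": [0,0,0]},
    {"slide": [-3.4,27,0],"rotation": [0,0,0]},
    {"slide": [-3.4,25,0],"rotation": [0,0,0]},
    {"slide": [-3.4,15,0],"rotation": [0,0,0]},
    {"slide": [0,0,0],"rotation": [0,0,0]},
    {"slide": [0,0,0],"rotation": [0,0,0]},
    {"slide": [0,0,0],"rotation": [0,0,0]},
  ],
)

```text
time: 8.25
tool_pos: [0.5678, 0.0512, 0.0648]
tool_rot: [-0.001, 0.699, 0.715, -0.001]
contact_force: [0.7, -0.6, -1.3]
gripper_width: 0.384
```

```bash
python3 snap.py 3
```

```text
8.35 [0.5678 0.0513 0.0651] [-3.000e-04  6.987e-01  7.154e-01 -3.000e-04] [-0.04   0.086  1.871  0.     1.186 -0.064]
```

View pics/side3z.png

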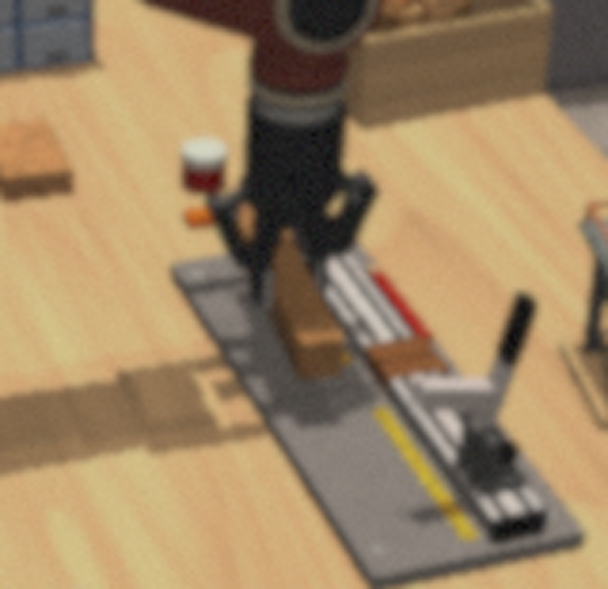

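View pics/top3z.png

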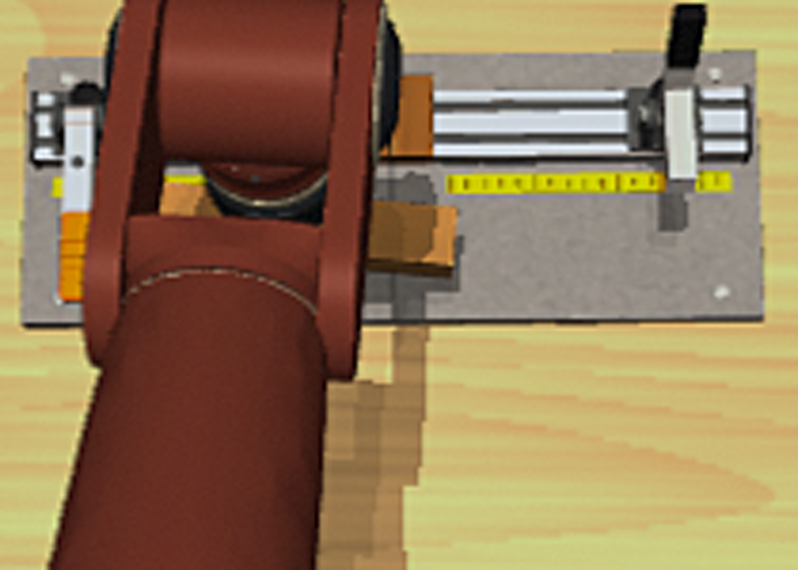

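Call:
jog_arm(
  increments=[
    {"slide": [0,0,15],"rotation": [0,0,0]},
    {"slide": [0,0,15],"rotation": [0,0,0]},
    {"slide": [0,0,7],"rotation": [0,0,0]},
    {"slide": [0,0,4],"rotation": [0,0,0]},
    {"slide": [0,0,2],"rotation": [0,0,0]},
    {"slide": [0,0,0],"rotation": [0,0,0]},
    {"slide": [0,0,0],"rotation": [0,0,0]},
  ],
)

```text
time: 8.93
tool_pos: [0.5696, 0.051, 0.0233]
tool_rot: [0.001, 0.699, 0.715, 0.0]
contact_force: [-0.7, -0.4, 2.0]
gripper_width: 0.38
```

Call:
jog_arm(
  fingers=0.55,
  increments=[
    {"slide": [0,0,0],"rotation": [0,0,0]},
    {"slide": [0,0,0],"rotation": [0,0,0]},
    {"slide": [0,0,0],"rotation": [0,0,0]},
    {"slide": [0,0,0],"rotation": [0,0,0]},
    {"slide": [0,0,-20],"rotation": [0,0,0]},
    {"slide": [0,0,-40],"rotation": [0,0,0]},
    {"slide": [0,0,-40],"rotation": [0,0,0]},
    {"slide": [0,0,-25],"rotation": [0,0,0]},
  ],
)

```text
time: 9.6
tool_pos: [0.5705, 0.0511, 0.1516]
tool_rot: [0.002, 0.699, 0.715, 0.002]
contact_force: [0.8, 0.3, 0.6]
gripper_width: 0.549
```

Run:
```python
from plan import *
s=state();p=s["tool_pos"];t=Bw(-.105,.048);print(t)
plan(p,q2R([0,.699,.715,0]),[t[0],t[1],.14],[0,0,-90],13)
```

```text
[0.51587835 0.04246642]
[-0.6, -4.2, 0.9] [0.0, 0.0, -6.92]
[-0.1, -4.3, 0.9] [0.0, 0.0, -6.92]
[0.5, -4.2, 0.9] [0.0, 0.0, -6.92]
[1.0, -4.1, 0.9] [0.0, 0.0, -6.92]
[1.5, -4.0, 0.9] [0.0, 0.0, -6.92]
[1.9, -3.8, 0.9] [0.0, 0.0, -6.92]
[2.4, -3.5, 0.9] [0.0, 0.0, -6.92]
[2.8, -3.2, 0.9] [0.0, 0.0, -6.92]
[3.1, -2.9, 0.9] [0.0, 0.0, -6.92]
[3.5, -2.5, 0.9] [0.0, 0.0, -6.92]
[3.7, -2.0, 0.9] [0.0, 0.0, -6.92]
[4.0, -1.6, 0.9] [0.0, 0.0, -6.92]
[4.1, -1.1, 0.9] [0.0, 0.0, -6.92]
```

Call:
jog_arm(
  fingers=1,
  increments=[
    {"slide": [-0.6,-4.2,0.9],"rotation": [0,0,-6.92]},
    {"slide": [-0.1,-4.3,0.9],"rotation": [0,0,-6.92]},
    {"slide": [0.5,-4.2,0.9],"rotation": [0,0,-6.92]},
    {"slide": [1,-4.1,0.9],"rotation": [0,0,-6.92]},
    {"slide": [1.5,-4,0.9],"rotation": [0,0,-6.92]},
    {"slide": [1.9,-3.8,0.9],"rotation": [0,0,-6.92]},
    {"slide": [2.4,-3.5,0.9],"rotation": [0,0,-6.92]},
    {"slide": [2.8,-3.2,0.9],"rotation": [0,0,-6.92]},
    {"slide": [3.1,-2.9,0.9],"rotation": [0,0,-6.92]},
    {"slide": [3.5,-2.5,0.9],"rotation": [0,0,-6.92]},
    {"slide": [3.7,-2,0.9],"rotation": [0,0,-6.92]},
    {"slide": [4,-1.6,0.9],"rotation": [0,0,-6.92]},
    {"slide": [4.1,-1.1,0.9],"rotation": [0,0,-6.92]},
    {"slide": [0,0,0],"rotation": [0,0,0]},
    {"slide": [0,0,0],"rotation": [0,0,0]},
  ],
)

```text
time: 10.85
tool_pos: [0.5143, 0.0424, 0.1356]
tool_rot: [0.0, -0.01, 1.0, 0.0]
contact_force: [0.6, 1.1, 0.6]
gripper_width: 1.001
```

```bash
python3 snap.py 4
```

```text
10.95 [0.5146 0.0424 0.1358] [ 2.000e-04 -1.020e-02  9.999e-01  0.000e+00] [-0.062 -0.131  1.955  0.     1.317 -1.653]
```

View pics/side4z.png

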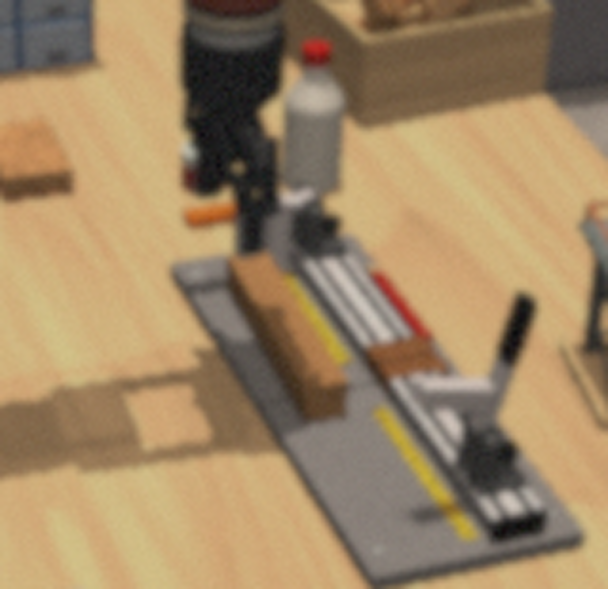

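View pics/top4z.png

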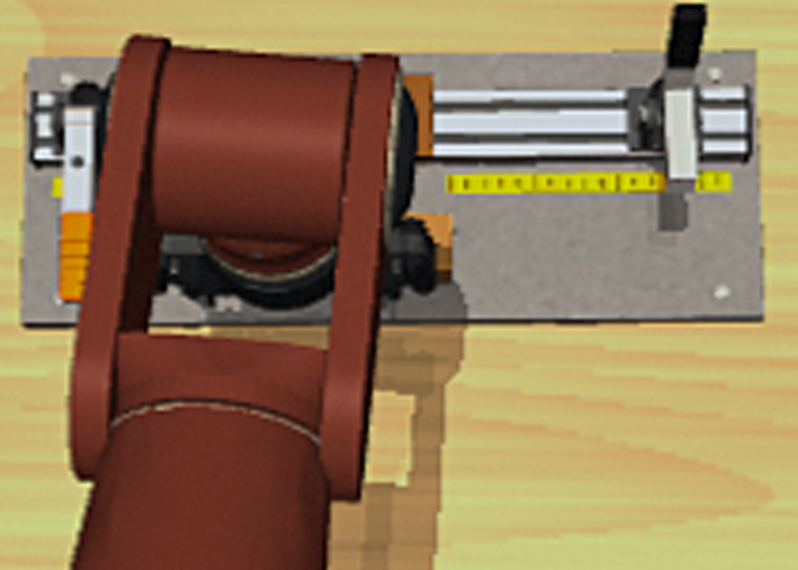

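Call:
jog_arm(
  increments=[
    {"slide": [0,0,30],"rotation": [0,0,0]},
    {"slide": [0,0,35],"rotation": [0,0,0]},
    {"slide": [0,0,30],"rotation": [0,0,0]},
    {"slide": [0,0,16],"rotation": [0,0,0]},
    {"slide": [0,0,7],"rotation": [0,0,0]},
    {"slide": [-8,0,0],"rotation": [0,0,-0.2]},
    {"slide": [-8,0,0],"rotation": [0,0,0]},
    {"slide": [-6,0,0],"rotation": [0,0,0]},
    {"slide": [-4,0,0],"rotation": [0,0,0]},
    {"slide": [-4,0,0],"rotation": [0,0,0]},
    {"slide": [-4,0,0],"rotation": [0,0,0]},
    {"slide": [-4,0,0],"rotation": [0,0,0]},
    {"slide": [-4,0,0],"rotation": [0,0,0]},
    {"slide": [-4,0,0],"rotation": [0,0,0]},
    {"slide": [0,0,0],"rotation": [0,0,0]},
  ],
)

```text
time: 12.2
tool_pos: [0.5612, 0.0436, 0.0178]
tool_rot: [0.001, -0.013, 1.0, -0.0]
contact_force: [-0.4, -0.5, -0.4]
gripper_width: 1.006
```

```bash
python3 snap.py 5
```

```text
12.3 [0.5605 0.0436 0.0176] [ 1.000e-04 -1.310e-02  9.999e-01 -0.000e+00] [-0.055  0.137  1.908 -0.     1.097 -1.652]
```

View pics/side5z.png

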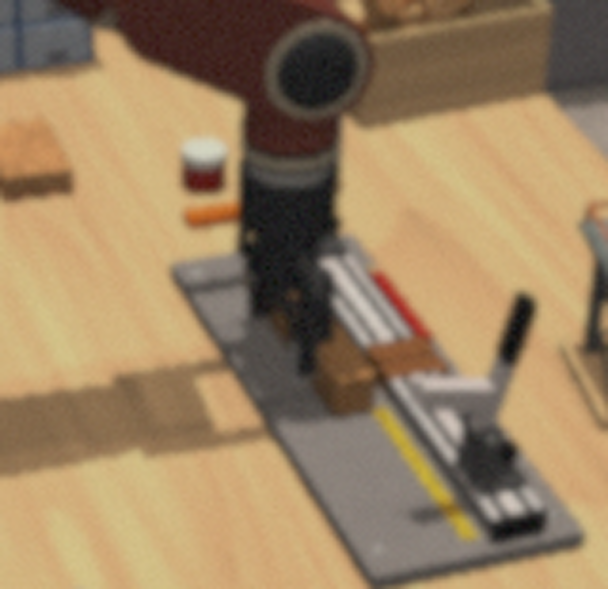

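Call:
jog_arm(
  increments=[
    {"slide": [-3,0,0],"rotation": [0,0,0]},
    {"slide": [-3,0,0],"rotation": [0,0,0]},
    {"slide": [-2,0,0],"rotation": [0,0,0]},
    {"slide": [-2,0,0],"rotation": [0,0,0]},
    {"slide": [-2,0,0],"rotation": [0,0,0]},
    {"slide": [0,0,0],"rotation": [0,0,0]},
    {"slide": [0,0,0],"rotation": [0,0,0]},
  ],
)

```text
time: 12.88
tool_pos: [0.5726, 0.0439, 0.0177]
tool_rot: [0.0, -0.013, 1.0, -0.0]
contact_force: [0.2, -0.4, -0.2]
gripper_width: 0.998
```

Call:
jog_arm(
  increments=[
    {"slide": [-1.5,0,0],"rotation": [0,0,0]},
    {"slide": [-1,0,0],"rotation": [0,0,0]},
    {"slide": [-1,0,0],"rotation": [0,0,0]},
    {"slide": [0,0,0],"rotation": [0,0,0]},
  ],
)

```text
time: 13.22
tool_pos: [0.576, 0.044, 0.0176]
tool_rot: [0.0, -0.013, 1.0, 0.0]
contact_force: [-0.4, 0.1, -0.4]
gripper_width: 0.999
```

Call:
jog_arm(
  increments=[
    {"slide": [-1,0,0],"rotation": [0,0,0]},
    {"slide": [-1,0,0],"rotation": [0,0,0]},
    {"slide": [-1,0,0],"rotation": [0,0,0]},
    {"slide": [0,0,0],"rotation": [0,0,0]},
  ],
)

```text
time: 13.55
tool_pos: [0.5773, 0.044, 0.0174]
tool_rot: [-0.002, -0.013, 1.0, -0.0]
contact_force: [-7.8, -0.3, 4.7]
gripper_width: 0.999
```

```bash
python3 snap.py 6
```

```text
13.65 [0.5772 0.044  0.0174] [-0.0022 -0.0133  0.9999 -0.    ] [-0.052  0.176  1.864 -0.     1.106 -1.649]
```

View pics/side6z.png

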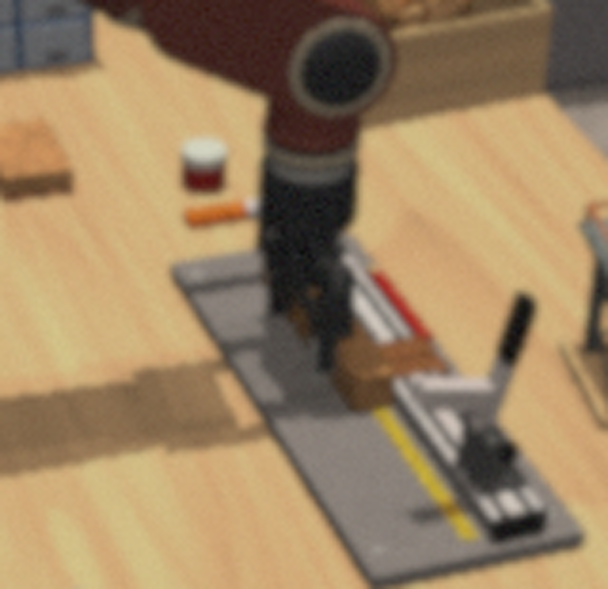

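Call:
jog_arm(
  increments=[
    {"slide": [8,0,0],"rotation": [0,0,0]},
    {"slide": [8,0,-5],"rotation": [0,0,0]},
    {"slide": [0,0,-33],"rotation": [0,0,0]},
    {"slide": [0,0,-35],"rotation": [0,0,0]},
    {"slide": [0,0,-32],"rotation": [0,0,0]},
  ],
)

```text
time: 14.07
tool_pos: [0.562, 0.0437, 0.1239]
tool_rot: [-0.0, -0.013, 1.0, 0.0]
contact_force: [-0.1, 0.0, 0.7]
gripper_width: 1.001
```

Call:
jog_arm(
  fingers=0,
  increments=[
    {"slide": [-10.2,-31.5,0],"rotation": [0,0,0]},
    {"slide": [-10.2,-31.5,0],"rotation": [0,0,0]},
    {"slide": [-10.2,-31.5,0],"rotation": [0,0,0]},
    {"slide": [-10.2,-31.5,0],"rotation": [0,0,0]},
    {"slide": [0,0,0],"rotation": [0,0,0]},
    {"slide": [0,0,0],"rotation": [0,0,0]},
    {"slide": [0,0,0],"rotation": [0,0,0]},
    {"slide": [0,0,0],"rotation": [0,0,0]},
  ],
)

```text
time: 14.73
tool_pos: [0.6063, -0.0802, 0.1225]
tool_rot: [-0.0, -0.014, 1.0, 0.0]
contact_force: [-1.0, 0.3, -0.7]
gripper_width: 0.002
```

```bash
python3 snap.py 7
```

```text
14.8333 [ 0.6065 -0.08    0.1225] [-1.000e-04 -1.390e-02  9.999e-01  1.000e-04] [-0.253  0.111  1.738  0.     1.292 -1.851]
```

View pics/top7z.png

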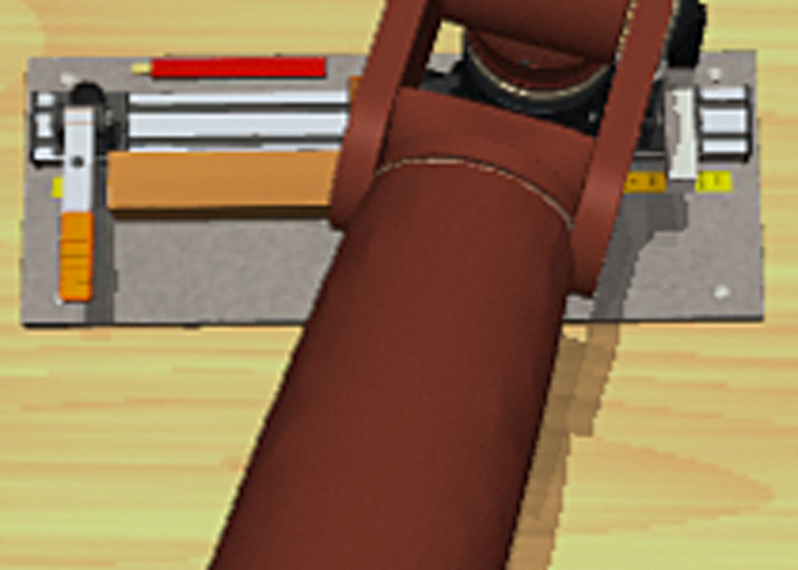

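View pics/side7z.png

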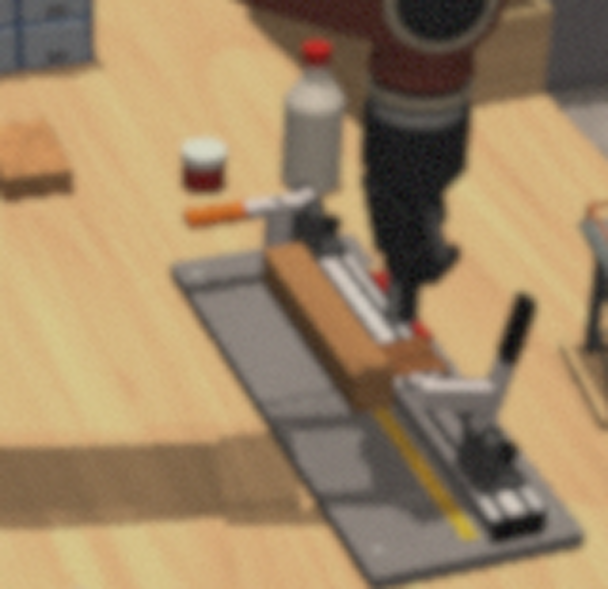

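Run:
```python
from plan import *
f=optics.grab_frame("side");cv2.imwrite("pics/side7b.png",cv2.resize(f["frame"][60:300,250:470],None,fx=2.5,fy=2.5))
for z in(.1225,.2,.25,.3,.35,.4): print(z,(proj(f,[.6065,-.08,z])-[250,60])*2.5)
```

```text
0.1225 [288.38316254 409.2939814 ]
0.2 [293.09226241 348.41320281]
0.25 [296.26925228 307.34004188]
0.3 [299.56220913 264.76762196]
0.35 [302.97760058 220.6123277 ]
0.4 [306.52238428 174.78420821]
```

View pics/side7b.png

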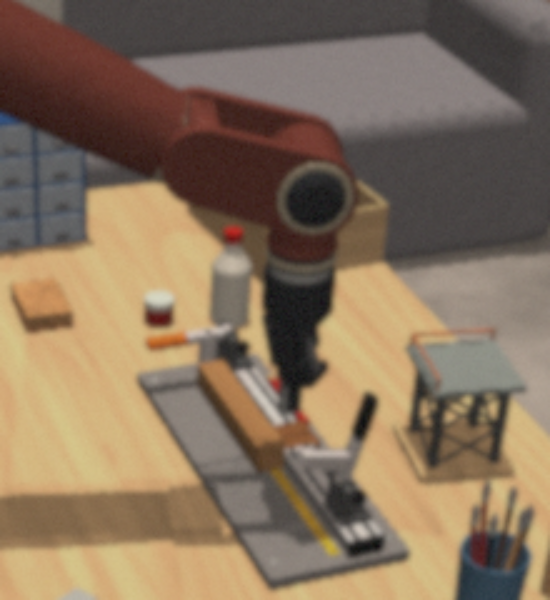

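Call:
jog_arm(
  increments=[
    {"slide": [0,0,30],"rotation": [0,0,0]},
    {"slide": [0,0,33],"rotation": [0,0,0]},
    {"slide": [0,0,25],"rotation": [0,0,0]},
    {"slide": [0,0,12],"rotation": [0,0,0]},
    {"slide": [0,6,0],"rotation": [0,0,0]},
    {"slide": [0,4,0],"rotation": [0,0,0]},
    {"slide": [0,3,0],"rotation": [0,0,0]},
    {"slide": [0,3,0],"rotation": [0,0,0]},
    {"slide": [0,3,0],"rotation": [0,0,0]},
    {"slide": [0,0,0],"rotation": [0,0,0]},
  ],
)

```text
time: 15.72
tool_pos: [0.6074, -0.0618, 0.0241]
tool_rot: [0.001, -0.013, 1.0, -0.0]
contact_force: [0.8, 0.1, -0.5]
gripper_width: -0.003
```

```bash
python3 snap.py 8;python3 -c "
from h import *
print(state()['contact_force'])"
```

```text
15.8167 [ 0.6069 -0.0622  0.0235] [ 7.000e-04 -1.330e-02  9.999e-01 -2.000e-04] [-0.224  0.229  1.79  -0.     1.122 -1.821]
[-0.00595168 -0.39445566  0.44379793]
```

View pics/top8z.png

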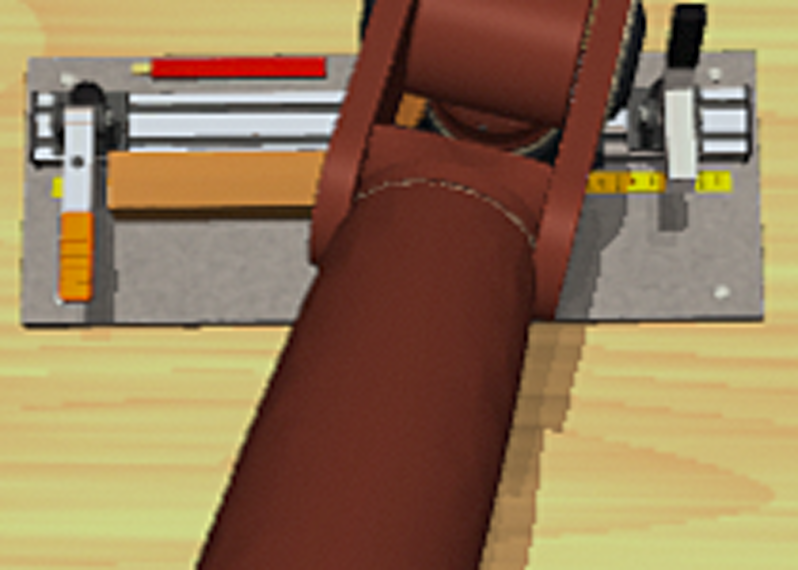

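View pics/side8z.png

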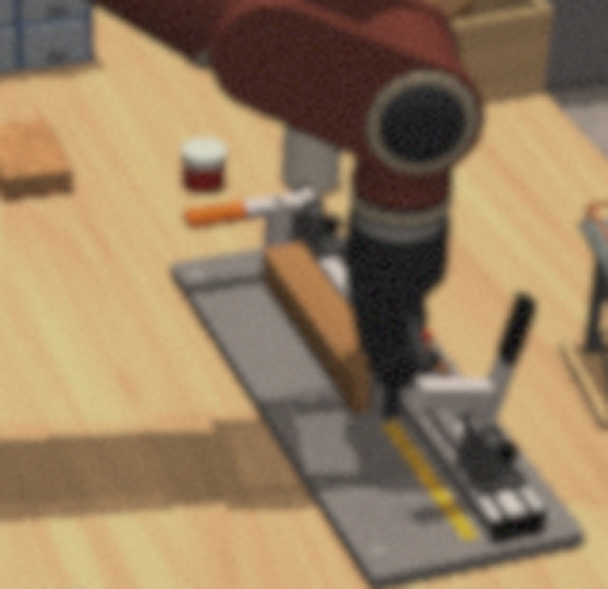

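Call:
jog_arm(
  increments=[
    {"slide": [0,3,0],"rotation": [0,0,0]},
    {"slide": [0,2,0],"rotation": [0,0,0]},
    {"slide": [0,2,0],"rotation": [0,0,0]},
    {"slide": [0,2,0],"rotation": [0,0,0]},
    {"slide": [0,2,0],"rotation": [0,0,0]},
    {"slide": [0,0,0],"rotation": [0,0,0]},
    {"slide": [0,0,0],"rotation": [0,0,0]},
  ],
)

```text
time: 16.4
tool_pos: [0.6061, -0.0511, 0.0226]
tool_rot: [-0.0, -0.013, 1.0, 0.0]
contact_force: [0.5, -0.1, -0.4]
gripper_width: 0.0
```

```bash
python3 snap.py 9
```

```text
16.5 [ 0.6061 -0.0513  0.0226] [-0.     -0.0131  0.9999  0.    ] [-0.207  0.227  1.793  0.     1.121 -1.804]
```

View pics/top9z.png

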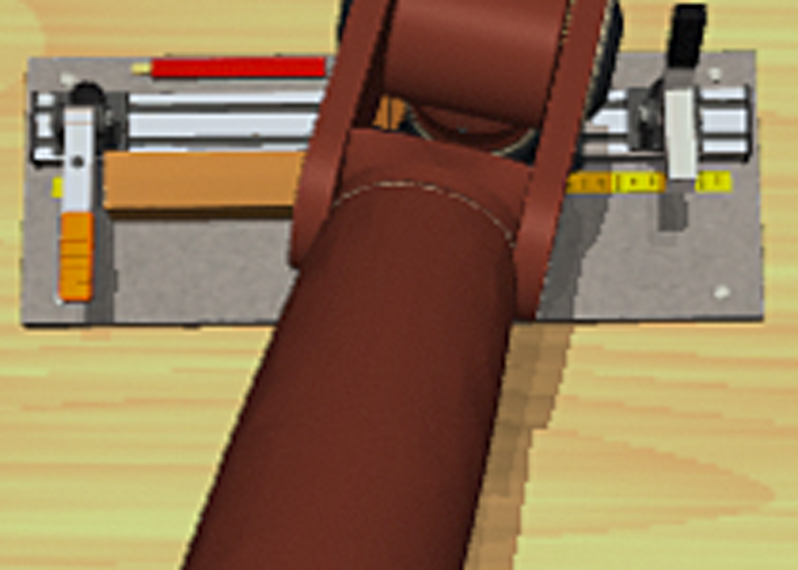

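Call:
jog_arm(
  increments=[
    {"slide": [0,2,0],"rotation": [0,0,0]},
    {"slide": [0,1.5,0],"rotation": [0,0,0]},
    {"slide": [0,1.5,0],"rotation": [0,0,0]},
    {"slide": [0,1.5,0],"rotation": [0,0,0]},
    {"slide": [0,0,0],"rotation": [0,0,0]},
    {"slide": [0,0,0],"rotation": [0,0,0]},
  ],
)

```text
time: 17.0
tool_pos: [0.6061, -0.0485, 0.023]
tool_rot: [0.0, -0.013, 1.0, -0.004]
contact_force: [0.1, -12.9, 0.6]
gripper_width: -0.001
```

Call:
jog_arm(
  increments=[
    {"slide": [0,1,0],"rotation": [0,0,0]},
    {"slide": [0,1,0],"rotation": [0,0,0]},
    {"slide": [0,0,0],"rotation": [0,0,0]},
    {"slide": [0,0,0],"rotation": [0,0,0]},
  ],
)

```text
time: 17.33
tool_pos: [0.6061, -0.0484, 0.0231]
tool_rot: [0.0, -0.013, 1.0, -0.005]
contact_force: [-1.0, -20.2, -1.3]
gripper_width: -0.002
```

Call:
jog_arm(
  increments=[
    {"slide": [0,-6,0],"rotation": [0,0,0]},
    {"slide": [0,-10,0],"rotation": [0,0,0]},
    {"slide": [0,-5,-30],"rotation": [0,0,0]},
    {"slide": [0,-20,-30],"rotation": [0,0,0]},
    {"slide": [0,-20,-30],"rotation": [0,0,0]},
    {"slide": [0,-20,-30],"rotation": [0,0,0]},
    {"slide": [40,0,0],"rotation": [0,0,0]},
    {"slide": [40,0,0],"rotation": [0,0,0]},
    {"slide": [40,0,0],"rotation": [0,0,0]},
    {"slide": [40,0,0],"rotation": [0,0,0]},
  ],
)

```text
time: 18.17
tool_pos: [0.4465, -0.1278, 0.1424]
tool_rot: [-0.0, -0.013, 1.0, 0.0]
contact_force: [0.3, -0.2, -0.2]
gripper_width: -0.003
```

```bash
python3 snap.py 10
```

```text
18.2667 [ 0.4422 -0.1264  0.1398] [-0.0024 -0.0124  0.9999  0.0012] [-0.441 -0.281  2.075 -0.     1.353 -2.036]
```

View pics/top10z.png

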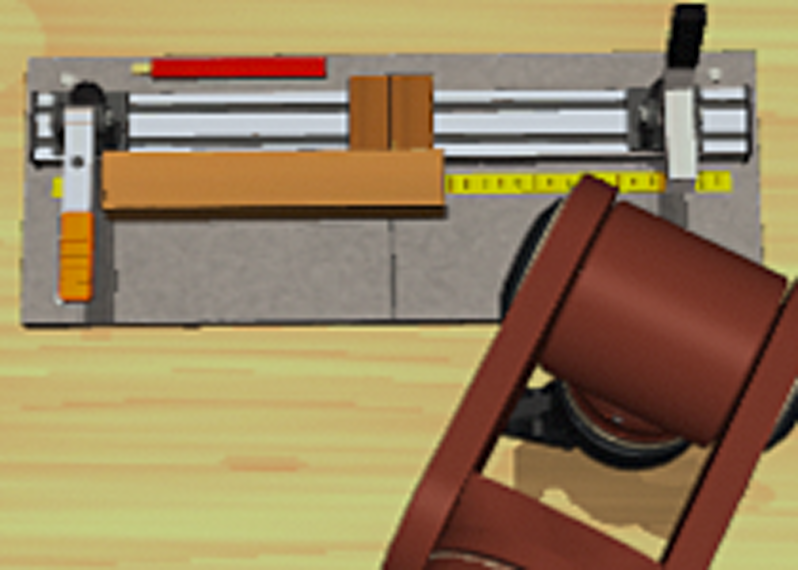

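View pics/side10z.png

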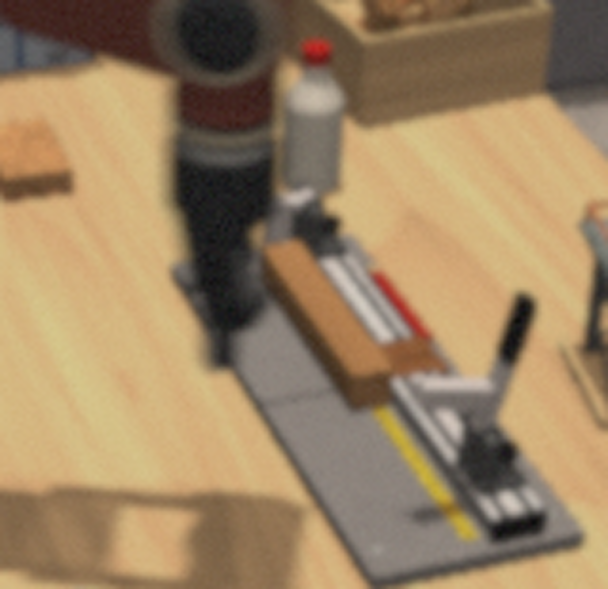

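```bash
cat > chk.py <<'E'
from plan import *
np.set_printoptions(precision=4,suppress=True)
f=optics.grab_frame("top")
z=lambda u,v:((u+.5)/3.8-.5+205,(v+.5)/3.8-.5+140)
def inb(p):
    d=p[:2]-np.array([.622,-.003]);a=.024;return np.array([d[0]*np.cos(a)+d[1]*np.sin(a),-d[0]*np.sin(a)+d[1]*np.cos(a)])*1000
for n,p,h in(("bat fl",(103,152),.049),("bat nl",(102,208),.049),("bat fr",(444,150),.049),("bat nr",(445,206),.049),("bar L",(63,200),.085),("bar R",(93,200),.085),("tab L",(59,290),.086),("tab R",(92,290),.086),("blackbarL",(665,100),.13),("kerf n",(393,318),.015),("tabend",(76,301),.086)): print(n,inb(atz(f,z(*p),h)))
E
python3 chk.py
```

```text
bat fl [ -0.9711 167.9569]
bat nl [-34.7215 167.8017]
bat fr [ -0.8176 -31.0268]
bat nr [-34.5756 -31.41  ]
bar L [-39.6795 184.5963]
bar R [-39.7693 167.6435]
tab L [-92.0699 185.3659]
tab R [-92.1671 166.8721]
blackbarL [   2.9952 -152.1693]
kerf n [-93.5251  -0.4815]
tabend [-98.4375 175.6871]
```

Call:
jog_arm(
  increments=[
    {"slide": [-10.9,37.9,-2],"rotation": [0,0,0]},
    {"slide": [-10.9,37.9,-2],"rotation": [0,0,0]},
    {"slide": [-10.9,37.9,-2],"rotation": [0,0,0]},
    {"slide": [-10.9,37.9,-2],"rotation": [0,0,0]},
    {"slide": [-10.9,37.9,-2],"rotation": [0,0,0]},
    {"slide": [-10.9,37.9,-2],"rotation": [0,0,0]},
    {"slide": [-10.9,37.9,-2],"rotation": [0,0,0]},
    {"slide": [-10.9,37.9,-2],"rotation": [0,0,0]},
    {"slide": [-10.9,37.9,-2],"rotation": [0,0,0]},
    {"slide": [-10.9,37.9,-2],"rotation": [0,0,0]},
    {"slide": [0,0,0],"rotation": [6.4,0,0]},
    {"slide": [0,0,0],"rotation": [6.4,0,0]},
    {"slide": [0,0,0],"rotation": [6.4,0,0]},
    {"slide": [0,0,0],"rotation": [6.4,0,0]},
    {"slide": [0,0,0],"rotation": [6.4,0,0]},
    {"slide": [0,0,0],"rotation": [6.4,0,0]},
    {"slide": [0,0,0],"rotation": [6.4,0,0]},
    {"slide": [0,0,0],"rotation": [0,0,0]},
    {"slide": [0,0,0],"rotation": [0,0,0]},
  ],
)

```text
time: 19.9
tool_pos: [0.5472, 0.2554, 0.1605]
tool_rot: [0.004, -0.014, 0.925, -0.381]
contact_force: [-0.2, -0.7, 0.2]
gripper_width: -0.002
```

```bash
python3 snap.py 11; python3 -c "
from plan import *
print(q2R(state()['tool_rot']).as_matrix().round(3))"
```

```text
20.0 [0.5479 0.2542 0.163 ] [ 0.0054 -0.0119  0.9249 -0.3799] [ 0.588  0.357  1.521 -0.645  1.712 -0.952]
[[-1.    -0.018  0.019]
 [-0.026  0.711 -0.703]
 [-0.001 -0.703 -0.711]]
```

View pics/top11.png

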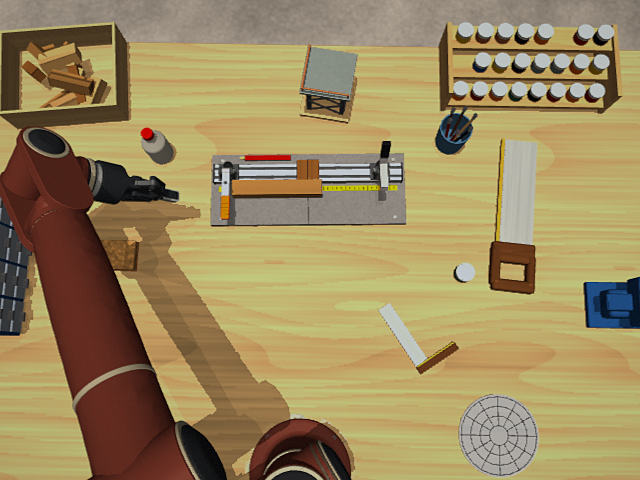

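View pics/side11.png

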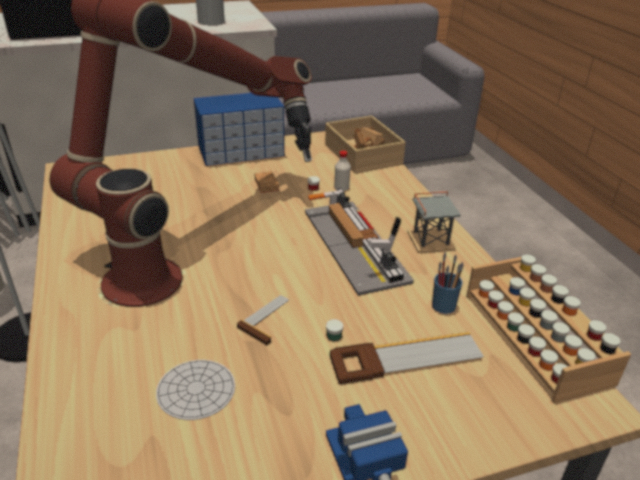

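Call:
jog_arm(
  increments=[
    {"slide": [1,16.3,28.5],"rotation": [0,0,0]},
    {"slide": [1,16.3,28.5],"rotation": [0,0,0]},
    {"slide": [1,16.3,28.5],"rotation": [0,0,0]},
    {"slide": [1,16.3,28.5],"rotation": [0,0,0]},
    {"slide": [0,0,0],"rotation": [0,0,0]},
    {"slide": [0,0,0],"rotation": [0,0,0]},
    {"slide": [0,0,0],"rotation": [0,0,0]},
  ],
)

```text
time: 20.58
tool_pos: [0.5458, 0.2201, 0.0386]
tool_rot: [0.007, -0.011, 0.925, -0.38]
contact_force: [1.2, 0.7, 1.2]
gripper_width: 0.003
```

```bash
python3 snap.py 12
```

```text
20.6833 [0.5462 0.221  0.0392] [ 0.0075 -0.0111  0.9251 -0.3796] [ 0.549  0.468  1.612 -0.658  1.528 -0.855]
```

View pics/side12z.png

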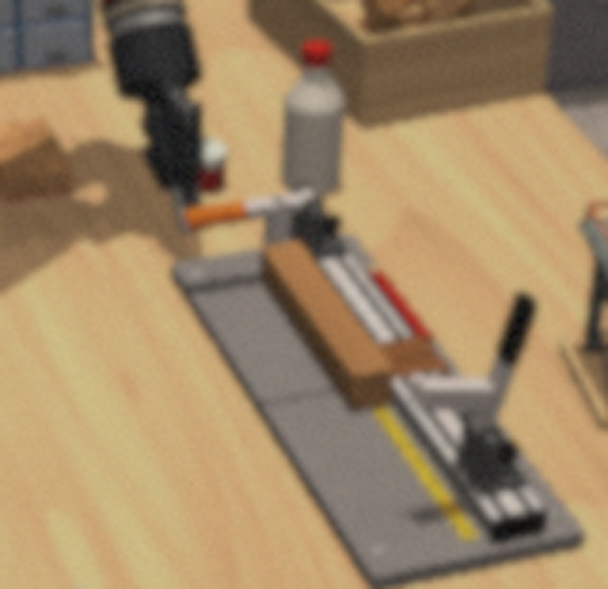

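View pics/top12.png

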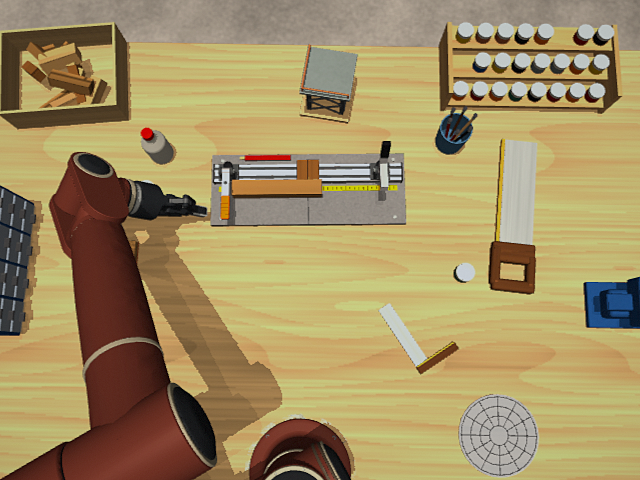

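Call:
jog_arm(
  increments=[
    {"slide": [0,-8.7,9.7],"rotation": [0,0,0]},
    {"slide": [0,-8.7,9.7],"rotation": [0,0,0]},
    {"slide": [0,-8.7,9.7],"rotation": [0,0,0]},
    {"slide": [0,-8.7,9.7],"rotation": [0,0,0]},
    {"slide": [0,0,0],"rotation": [0,0,0]},
    {"slide": [0,0,0],"rotation": [0,0,0]},
  ],
)

```text
time: 21.18
tool_pos: [0.5461, 0.1679, 0.0345]
tool_rot: [0.006, -0.011, 0.925, -0.38]
contact_force: [-1.2, 7.1, 6.0]
gripper_width: -0.003
```

```bash
python3 snap.py 13; python3 chk.py | grep -i bat
```

```text
21.2833 [0.5462 0.1679 0.0345] [ 0.0062 -0.0115  0.9248 -0.3803] [ 0.479  0.418  1.691 -0.69   1.47  -0.886]
bat fl [ -0.9711 167.9569]
bat nl [-34.7215 167.8017]
bat fr [ -0.8176 -31.0268]
bat nr [-34.5756 -31.41  ]
```

View pics/side13z.png

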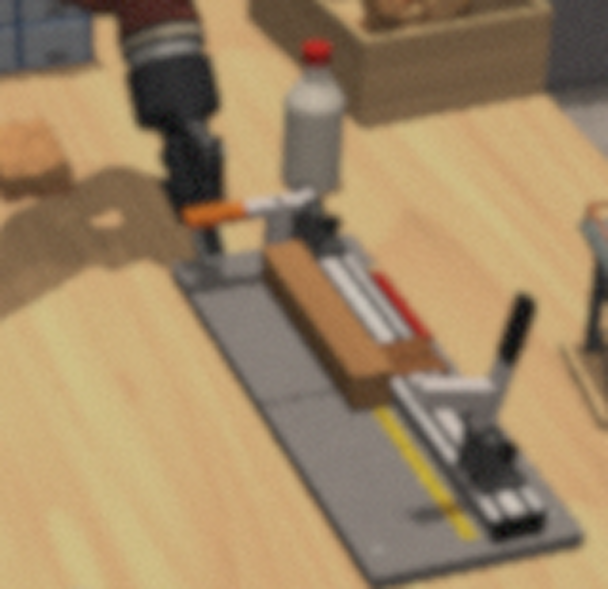

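View pics/top13z.png

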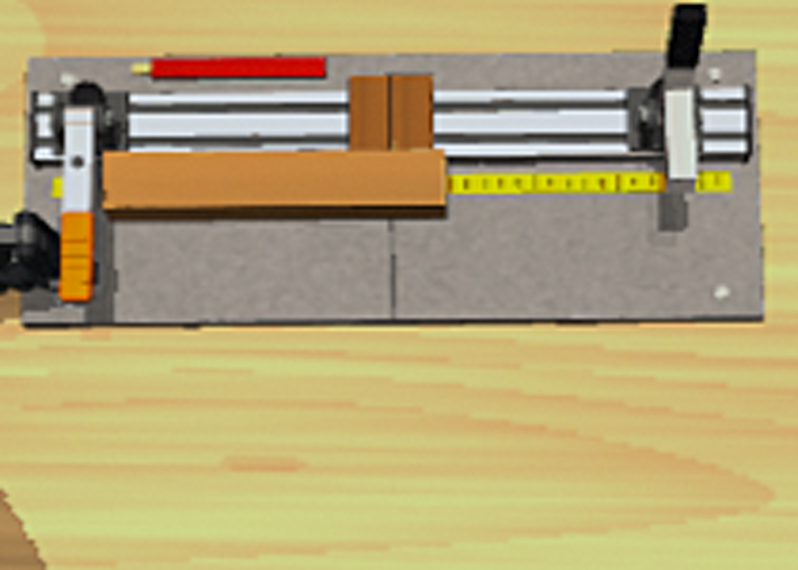

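Call:
jog_arm(
  increments=[
    {"slide": [0,8.7,-9.7],"rotation": [0,0,0]},
    {"slide": [0,8.7,-9.7],"rotation": [0,0,0]},
    {"slide": [0,8.7,-9.7],"rotation": [0,0,0]},
    {"slide": [0,8.7,-9.7],"rotation": [0,0,0]},
    {"slide": [0,0,0],"rotation": [0,0,6.92]},
    {"slide": [0,0,0],"rotation": [0,0,6.92]},
    {"slide": [0,0,0],"rotation": [0,0,6.92]},
    {"slide": [0,0,0],"rotation": [0,0,6.92]},
    {"slide": [0,0,0],"rotation": [0,0,6.92]},
    {"slide": [0,0,0],"rotation": [0,0,6.92]},
    {"slide": [0,0,0],"rotation": [0,0,6.92]},
    {"slide": [0,0,0],"rotation": [0,0,6.92]},
    {"slide": [0,0,0],"rotation": [0,0,6.92]},
    {"slide": [0,0,0],"rotation": [0,0,6.92]},
    {"slide": [0,0,0],"rotation": [0,0,6.92]},
    {"slide": [0,0,0],"rotation": [0,0,6.92]},
    {"slide": [0,0,0],"rotation": [0,0,6.92]},
    {"slide": [0,0,0],"rotation": [0,0,0]},
    {"slide": [0,0,0],"rotation": [0,0,0]},
  ],
)

```text
time: 22.92
tool_pos: [0.5439, 0.2203, 0.0355]
tool_rot: [0.272, 0.644, 0.664, -0.266]
contact_force: [0.5, 0.1, -0.2]
gripper_width: -0.004
```

```bash
python3 snap.py 14; python3 -c "
from plan import *
s=state();print(q2R(s['tool_rot']).as_matrix().round(3),s['contact_force'])"
```

```text
23.0167 [0.5439 0.22   0.0356] [ 0.2726  0.644   0.6634 -0.2664] [ 0.55   0.472  1.615 -0.657  1.527  0.713]
[[-0.022  1.     0.019]
 [ 0.709  0.029 -0.704]
 [-0.705 -0.002 -0.709]] [-0.43473543 -0.6419235   0.3720512 ]
```

View pics/side14z.png

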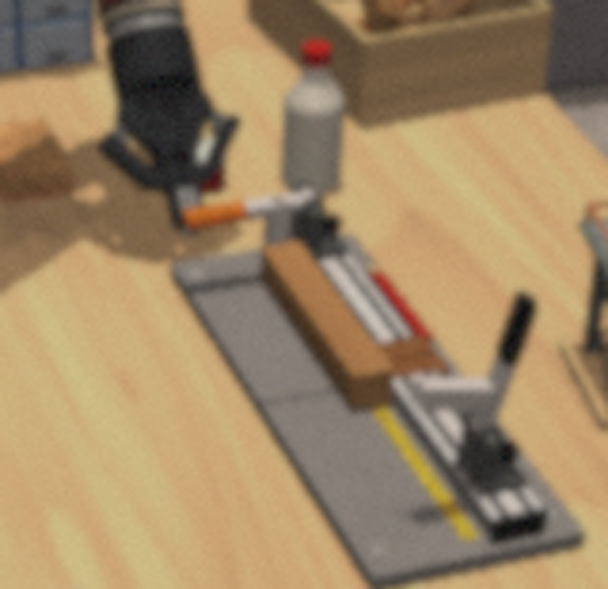

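View pics/top14.png

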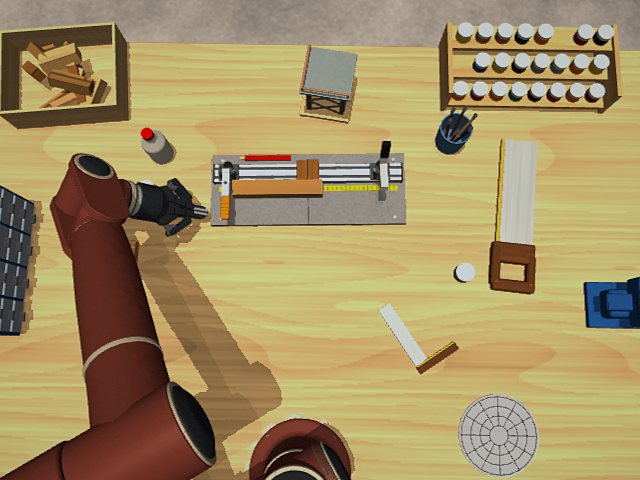

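Call:
jog_arm(
  increments=[
    {"slide": [-9.4,0,8.6],"rotation": [0,0,0]},
    {"slide": [-9.4,0,8.6],"rotation": [0,0,0]},
    {"slide": [-9.4,0,8.6],"rotation": [0,0,0]},
    {"slide": [-9.4,0,8.6],"rotation": [0,0,0]},
    {"slide": [0,0,0],"rotation": [0,0,0]},
    {"slide": [0,0,0],"rotation": [0,0,0]},
  ],
)

```text
time: 23.52
tool_pos: [0.5451, 0.1674, 0.0379]
tool_rot: [0.273, 0.645, 0.662, -0.266]
contact_force: [-0.7, -0.1, 0.8]
gripper_width: -0.002
```

```bash
python3 snap.py 15
```

```text
23.6167 [0.5454 0.1686 0.038 ] [ 0.2728  0.6451  0.6624 -0.2659] [ 0.481  0.413  1.69  -0.689  1.477  0.68 ]
```

View pics/side15z.png

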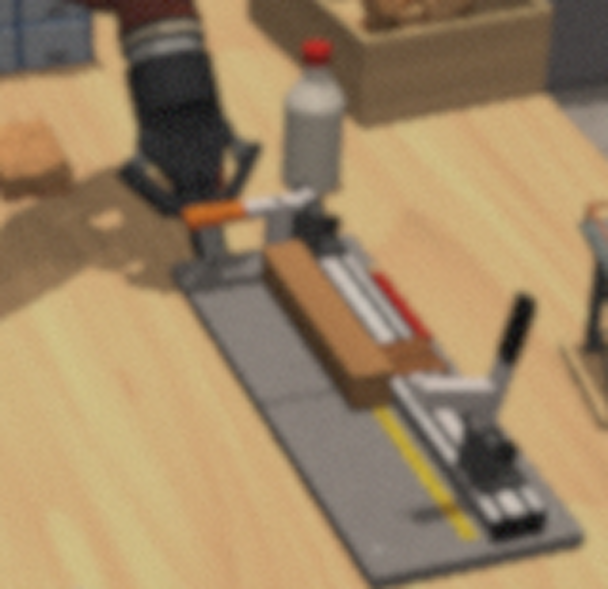

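View pics/top15z.png

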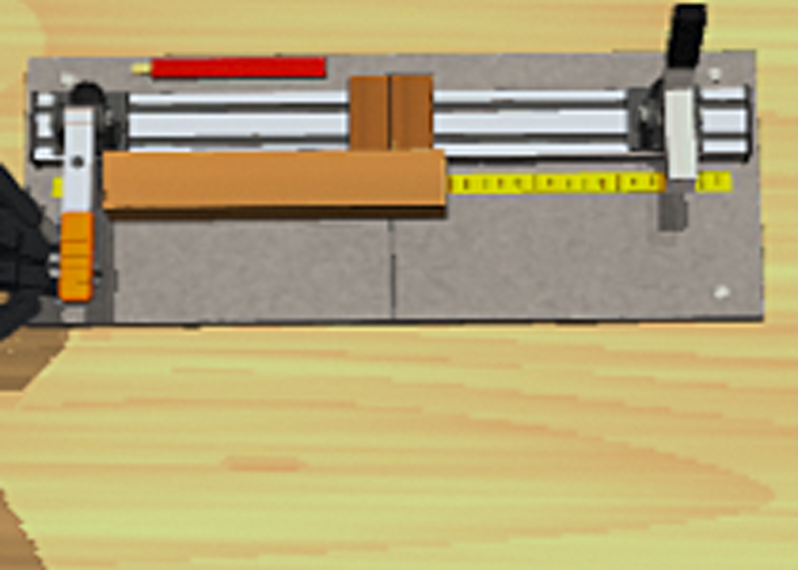

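Call:
jog_arm(
  increments=[
    {"slide": [-4.2,0,-4.2],"rotation": [0,0,0]},
    {"slide": [-4.2,0,-4.2],"rotation": [0,0,0]},
    {"slide": [-4.2,0,-4.2],"rotation": [0,0,0]},
    {"slide": [-4.2,0,-4.2],"rotation": [0,0,0]},
    {"slide": [-4.2,0,-4.2],"rotation": [0,0,0]},
    {"slide": [-4.2,0.5,-4.2],"rotation": [0,0,0]},
    {"slide": [-4.2,1,-4.2],"rotation": [0,0,0]},
    {"slide": [-4.2,1,-4.2],"rotation": [0,0,0]},
    {"slide": [-4.2,1,-4.2],"rotation": [0,0,0]},
  ],
)

```text
time: 24.37
tool_pos: [0.549, 0.1687, 0.092]
tool_rot: [0.273, 0.645, 0.662, -0.266]
contact_force: [-0.4, 0.7, -0.9]
gripper_width: -0.005
```

```bash
python3 snap.py 16
```

```text
24.4667 [0.5497 0.1688 0.0929] [ 0.2734  0.6453  0.6622 -0.2652] [ 0.478  0.339  1.676 -0.687  1.542  0.624]
```

View pics/side16z.png

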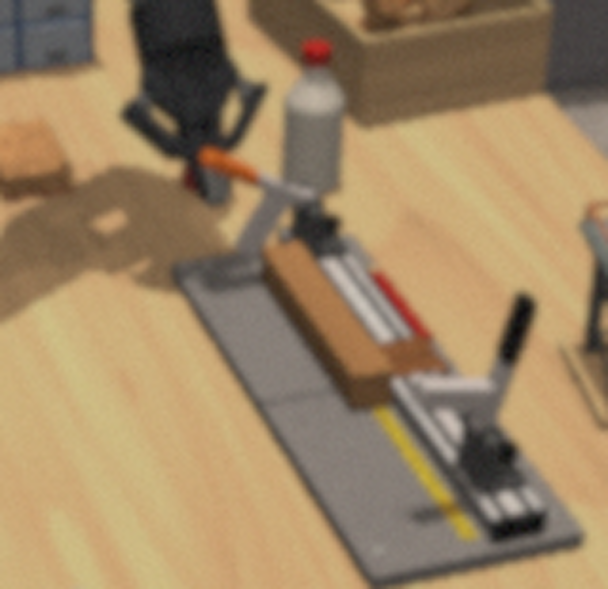

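View pics/top16z.png

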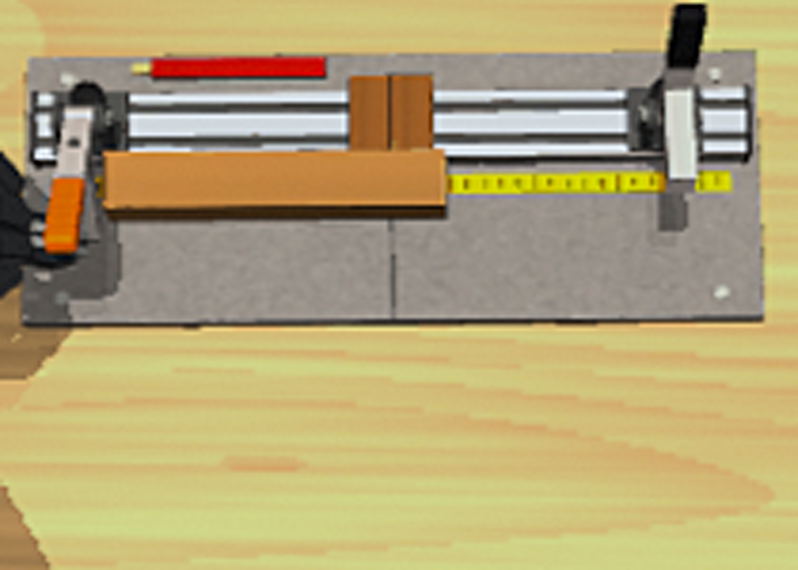

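Call:
jog_arm(
  increments=[
    {"slide": [-4.6,2.5,-4.6],"rotation": [0,0,0]},
    {"slide": [-4.4,2.9,-4.4],"rotation": [0,0,0]},
    {"slide": [-4.2,3.2,-4.2],"rotation": [0,0,0]},
    {"slide": [-4,3.5,-4],"rotation": [0,0,0]},
    {"slide": [-3.8,3.9,-3.8],"rotation": [0,0,0]},
    {"slide": [-3.6,4.2,-3.6],"rotation": [0,0,0]},
    {"slide": [-3.1,4.7,-3.1],"rotation": [0,0,0]},
    {"slide": [-2.8,5,-2.8],"rotation": [0,0,0]},
    {"slide": [-2.5,5.2,-2.5],"rotation": [0,0,0]},
    {"slide": [-2.1,5.4,-2.1],"rotation": [0,0,0]},
    {"slide": [-1.8,5.5,-1.8],"rotation": [0,0,0]},
  ],
)

```text
time: 25.38
tool_pos: [0.5955, 0.1697, 0.1438]
tool_rot: [0.273, 0.645, 0.662, -0.266]
contact_force: [-0.8, 0.5, 0.6]
gripper_width: -0.001
```

```bash
python3 snap.py 17
```

```text
25.4833 [0.596  0.1697 0.1442] [ 0.2732  0.6452  0.6622 -0.2655] [ 0.448  0.357  1.557 -0.699  1.604  0.537]
```

View pics/side17z.png

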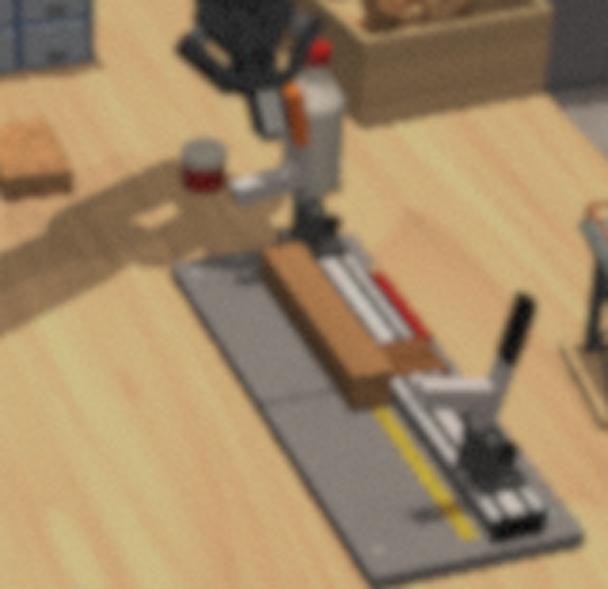

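View pics/top17z.png

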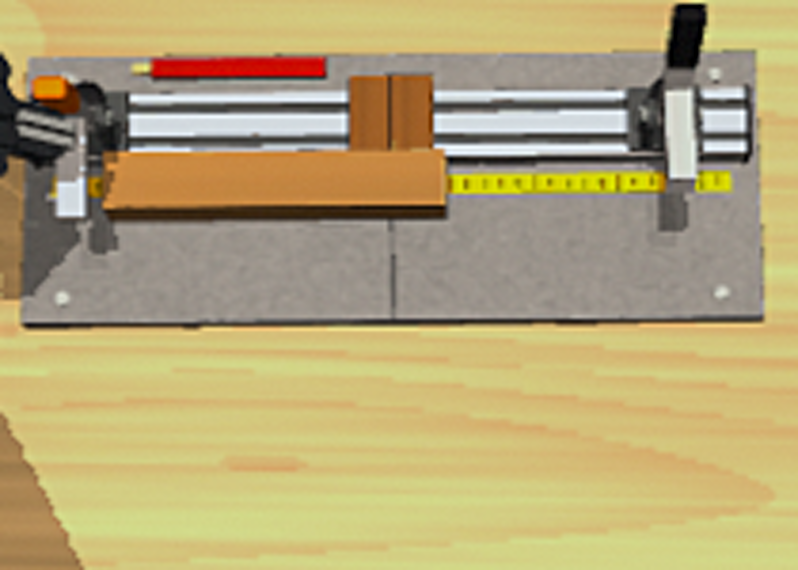

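Call:
jog_arm(
  increments=[
    {"slide": [-0.7,4,-0.7],"rotation": [0,0,0]},
    {"slide": [-0.5,4,-0.5],"rotation": [0,0,0]},
    {"slide": [0,4,0],"rotation": [0,0,0]},
    {"slide": [0,3,0],"rotation": [0,0,0]},
    {"slide": [0,2,0],"rotation": [0,0,0]},
    {"slide": [0,0,0],"rotation": [0,0,0]},
  ],
)

```text
time: 25.98
tool_pos: [0.6123, 0.1701, 0.1451]
tool_rot: [0.273, 0.645, 0.662, -0.266]
contact_force: [0.1, 0.5, 0.1]
gripper_width: 0.003
```

Call:
jog_arm(
  increments=[
    {"slide": [0,1.5,0],"rotation": [0,0,0]},
    {"slide": [0,1.5,0],"rotation": [0,0,0]},
    {"slide": [0,0,0],"rotation": [0,0,0]},
  ],
)

```text
time: 26.23
tool_pos: [0.615, 0.1702, 0.1451]
tool_rot: [0.273, 0.645, 0.662, -0.266]
contact_force: [0.4, 0.4, 0.3]
gripper_width: 0.001
```

```bash
python3 snap.py 18
```

```text
26.3333 [0.6149 0.1702 0.1451] [ 0.2729  0.6449  0.6625 -0.266 ] [ 0.437  0.39   1.512 -0.703  1.606  0.52 ]
```

View pics/side18z.png

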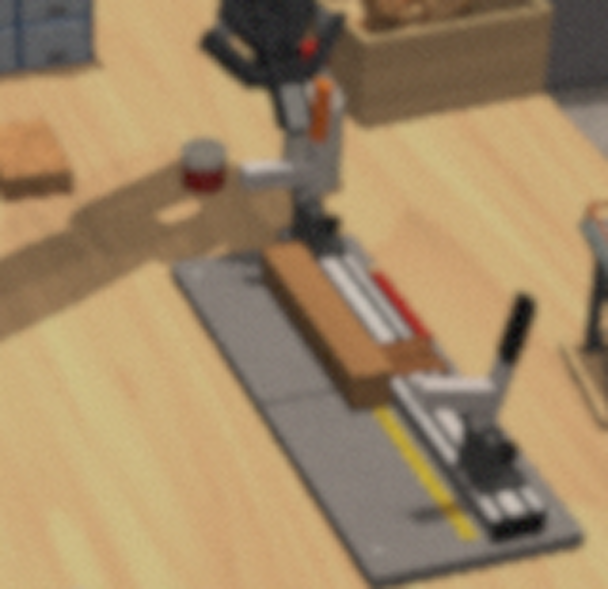

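View pics/top18z.png

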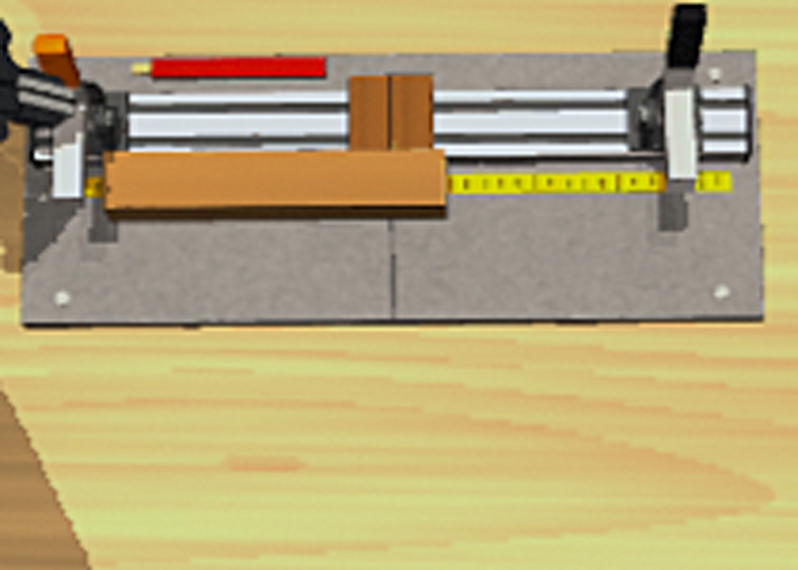

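Call:
jog_arm(
  increments=[
    {"slide": [0,1.5,0],"rotation": [0,0,0]},
    {"slide": [0,1.5,0],"rotation": [0,0,0]},
    {"slide": [0,0,0],"rotation": [0,0,0]},
    {"slide": [0,0,0],"rotation": [0,0,0]},
  ],
)

```text
time: 26.67
tool_pos: [0.618, 0.1703, 0.1452]
tool_rot: [0.273, 0.645, 0.662, -0.266]
contact_force: [1.1, -0.2, 0.3]
gripper_width: 0.001
```

Call:
jog_arm(
  increments=[
    {"slide": [0,-6,0],"rotation": [0,0,0]},
    {"slide": [0,-15,0],"rotation": [0,0,0]},
    {"slide": [0,-10,-20],"rotation": [0,0,0]},
    {"slide": [0,0,-40],"rotation": [0,0,0]},
    {"slide": [0,0,-40],"rotation": [0,0,0]},
    {"slide": [0,0,-40],"rotation": [0,0,0]},
    {"slide": [0,-20,0],"rotation": [0,0,0]},
    {"slide": [0,0,0],"rotation": [0,0,0]},
    {"slide": [0,0,0],"rotation": [0,0,0]},
  ],
)

```text
time: 27.42
tool_pos: [0.5637, 0.2679, 0.2445]
tool_rot: [0.273, 0.644, 0.663, -0.266]
contact_force: [1.2, -0.6, -0.5]
gripper_width: 0.002
```

```bash
python3 snap.py 19
python3 - <<'E'
import cv2,numpy as np
a=cv2.imread('pics/top10z.png').astype(int);b=cv2.imread('pics/top19z.png').astype(int)
for r in (165,180,195):
  print([a[r,90:115:2,0].tolist(),b[r,90:115:2,0].tolist()],[a[r,436:456:2,0].tolist(),b[r,436:456:2,0].tolist()])
for c in(200,300,420): print(a[140:165:2,c,0].tolist(),b[140:165:2,c,0].tolist(),a[198:222:2,c,0].tolist(),b[198:222:2,c,0].tolist())
E
```

```text
27.5167 [0.564  0.2667 0.2432] [ 0.2727  0.6446  0.6625 -0.2671] [ 0.59   0.331  1.414 -0.662  1.823  0.535]
[[162, 112, 70, 53, 39, 40, 46, 56, 62, 64, 64, 62, 61], [43, 41, 42, 44, 43, 40, 35, 34, 44, 55, 60, 61, 61]] [[62, 62, 59, 58, 69, 83, 89, 91, 90, 90], [59, 60, 62, 67, 71, 75, 81, 86, 89, 90]]
[[161, 116, 74, 54, 42, 45, 50, 58, 62, 63, 62, 61, 61], [0, 0, 0, 0, 0, 0, 13, 29, 34, 38, 48, 58, 60]] [[60, 62, 72, 75, 46, 12, 0, 0, 0, 0], [59, 59, 70, 78, 63, 37, 14, 0, 0, 0]]
[[151, 108, 72, 60, 51, 50, 40, 36, 46, 59, 63, 63, 61], [6, 0, 0, 0, 0, 3, 15, 30, 45, 57, 61, 62, 61]] [[57, 58, 49, 49, 86, 131, 150, 153, 152, 148], [55, 56, 62, 70, 74, 83, 111, 138, 146, 146]]
[48, 70, 93, 124, 164, 161, 98, 46, 50, 58, 60, 62, 62] [44, 66, 89, 121, 161, 159, 97, 47, 51, 59, 61, 60, 57] [62, 63, 63, 55, 42, 28, 19, 13, 13, 13, 24, 51] [59, 61, 63, 55, 41, 26, 16, 10, 11, 11, 22, 49]
[48, 88, 152, 189, 158, 103, 68, 48, 53, 59, 61, 62, 62] [46, 86, 148, 184, 156, 102, 65, 43, 51, 59, 59, 59, 59] [61, 63, 66, 49, 25, 15, 18, 12, 9, 12, 31, 72] [59, 61, 63, 46, 20, 9, 13, 11, 10, 14, 33, 71]
[34, 33, 32, 41, 67, 83, 70, 58, 60, 61, 60, 60, 62] [34, 33, 33, 41, 65, 79, 68, 56, 56, 57, 58, 59, 60] [62, 66, 68, 47, 16, 6, 15, 11, 9, 18, 46, 97] [58, 62, 68, 46, 14, 6, 19, 13, 6, 15, 43, 94]
```

View pics/top19z.png

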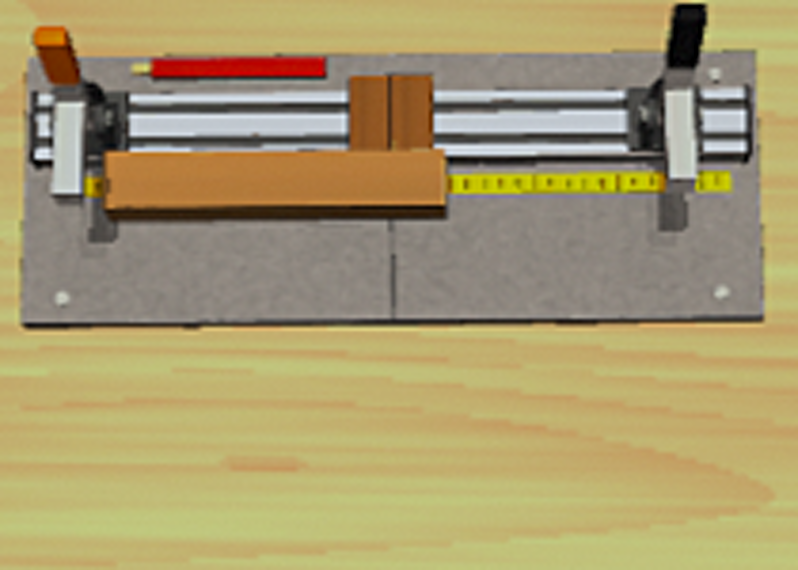

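View pics/side19z.png

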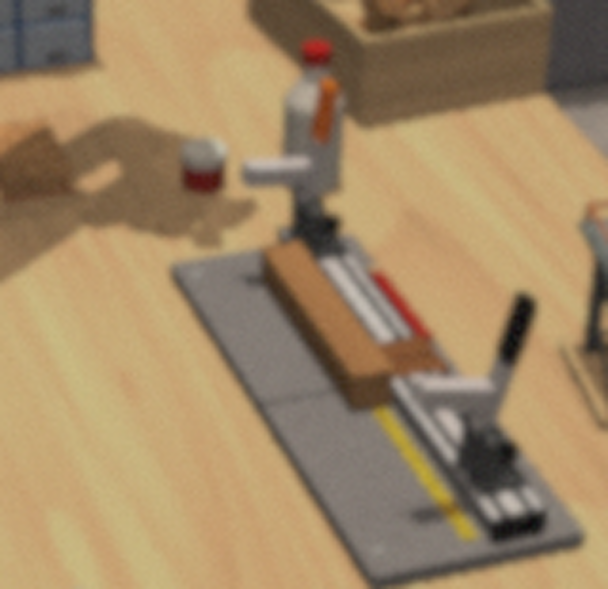

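View pics/top19.png

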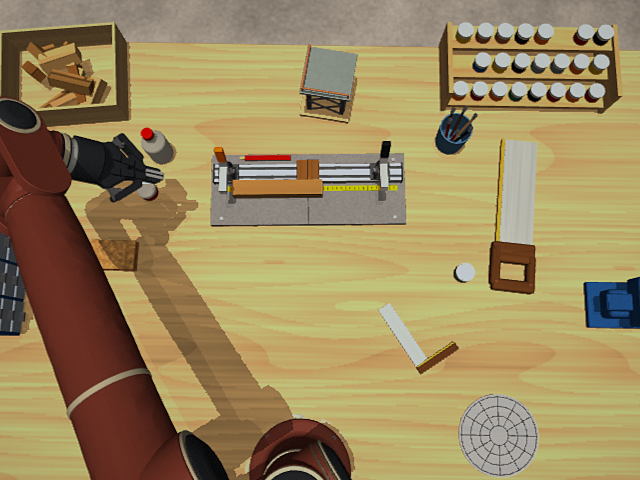

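Run:
```python
import cv2,numpy as np
K=[10,11,12,13,15,16,17,18,19]
ref=cv2.imread('pics/top10.png')
for k in K:
  b=cv2.imread(f'pics/top{k}.png')
  o=[]
  for box in((170,200,312,334),):
    p=ref[box[0]:box[1],box[2]:box[3]].astype(np.float32).mean(2);q=b[box[0]:box[1],box[2]:box[3]].astype(np.float32).mean(2)
    o.append(b[180:194:3,318:325,0].astype(int).tolist())
  # subpixel end location: integrate (brown->other) using green-blue diff
  d=(b[182:193,310:330,2].astype(float)-b[182:193,310:330,0])
  print(k,np.round(d.mean(0)[5:18],0), 'sum',round(d.mean(0).sum(),1))
```

```text
10 [122. 122. 123. 122. 125. 130.  79.  73.  67.  88.  95.  95.  76.] sum 2113.2
11 [120. 120. 120. 120. 122. 128.  77.  70.  66.  86.  94.  93.  74.] sum 2071.5
12 [124. 124. 124. 124. 125. 131.  80.  73.  69.  89.  97.  96.  76.] sum 2139.2
13 [128. 128. 129. 129. 129. 131. 123.  86.  64.  93. 100.  99.  79.] sum 2252.3
15 [129. 129. 129. 129. 130. 132. 124.  87.  64.  93. 101. 101.  80.] sum 2267.3
16 [129. 129. 129. 129. 130. 132. 124.  86.  64.  93. 101. 100.  80.] sum 2263.9
17 [130. 130. 130. 130. 131. 133. 126.  87.  65.  94. 102. 101.  81.] sum 2289.2
18 [131. 131. 131. 131. 131. 134. 127.  88.  65.  94. 102. 102.  81.] sum 2299.8
19 [120. 119. 120. 120. 120. 122. 116.  81.  59.  86.  93.  93.  74.] sum 2100.8
```

Call:
jog_arm(
  increments=[
    {"slide": [0,32.5,0],"rotation": [0,0,0]},
    {"slide": [0,32.5,0],"rotation": [0,0,0]},
    {"slide": [0,32.5,0],"rotation": [0,0,0]},
    {"slide": [0,32.5,0],"rotation": [0,0,0]},
    {"slide": [0,0,34],"rotation": [0,0,0]},
    {"slide": [0,0,34],"rotation": [0,0,0]},
    {"slide": [0,0,34],"rotation": [0,0,0]},
    {"slide": [0,0,33],"rotation": [0,0,0]},
    {"slide": [0,-8,0],"rotation": [0,0,0]},
    {"slide": [0,-8,0],"rotation": [0,0,0]},
    {"slide": [0,-8,0],"rotation": [0,0,0]},
    {"slide": [0,-8,0],"rotation": [0,0,0]},
    {"slide": [0,-8,0],"rotation": [0,0,0]},
    {"slide": [0,-8,0],"rotation": [0,0,0]},
    {"slide": [0,-8,0],"rotation": [0,0,0]},
    {"slide": [0,-8,0],"rotation": [0,0,0]},
    {"slide": [0,-8,0],"rotation": [0,0,0]},
    {"slide": [0,-8,0],"rotation": [0,0,0]},
    {"slide": [0,-8,0],"rotation": [0,0,0]},
  ],
)

```text
time: 29.1
tool_pos: [0.6079, 0.1736, 0.1487]
tool_rot: [0.273, 0.645, 0.663, -0.266]
contact_force: [-0.1, 0.4, 0.2]
gripper_width: -0.003
```

```bash
python3 snap.py 20
```

```text
29.2 [0.6076 0.1736 0.1485] [ 0.2727  0.6446  0.6627 -0.2663] [ 0.446  0.377  1.522 -0.7    1.614  0.524]
```

View pics/side20z.png

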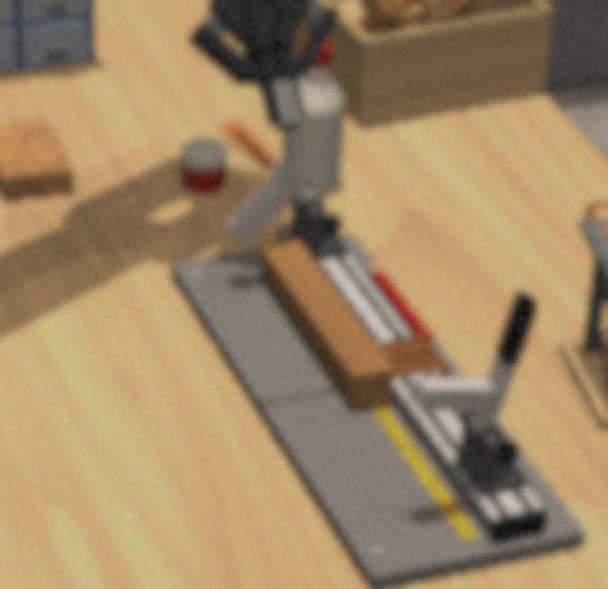

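View pics/top20z.png

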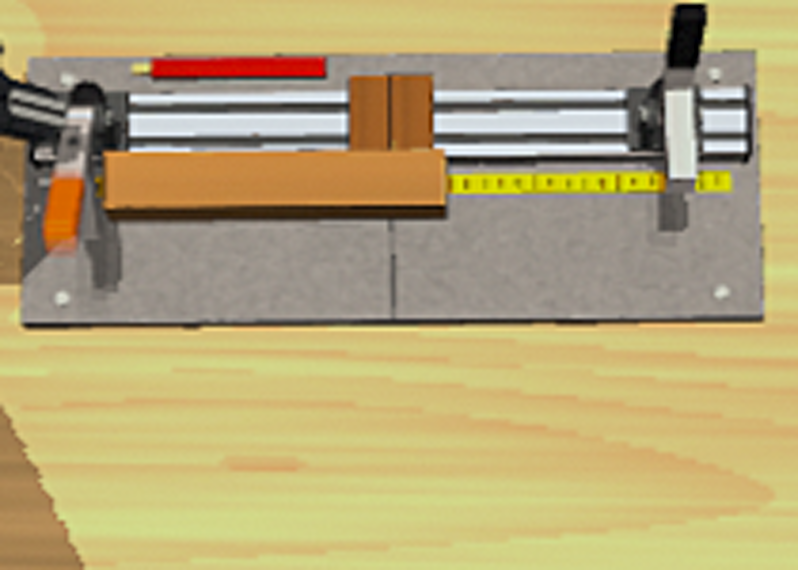

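Call:
jog_arm(
  increments=[
    {"slide": [0,0,-35],"rotation": [0,0,0]},
    {"slide": [0,0,-35],"rotation": [0,0,0]},
    {"slide": [0,0,0],"rotation": [0,6.4,0]},
    {"slide": [0,0,0],"rotation": [0,6.4,0]},
    {"slide": [0,0,0],"rotation": [0,6.4,0]},
    {"slide": [0,0,0],"rotation": [0,6.4,0]},
    {"slide": [0,0,0],"rotation": [0,6.4,0]},
    {"slide": [0,0,0],"rotation": [0,6.4,0]},
    {"slide": [0,0,0],"rotation": [0,6.4,0]},
    {"slide": [-38.9,-1.2,9],"rotation": [0,0,0]},
    {"slide": [-38.9,-1.2,9],"rotation": [0,0,0]},
    {"slide": [-38.9,-1.2,9],"rotation": [0,0,0]},
    {"slide": [-38.9,-1.2,9],"rotation": [0,0,0]},
    {"slide": [-38.9,-1.2,9],"rotation": [0,0,0]},
    {"slide": [-38.9,-1.2,9],"rotation": [0,0,0]},
    {"slide": [-38.9,-1.2,9],"rotation": [0,0,0]},
    {"slide": [-38.9,-1.2,9],"rotation": [0,0,0]},
    {"slide": [0,0,0],"rotation": [0,0,0]},
    {"slide": [0,0,0],"rotation": [0,0,0]},
  ],
)

```text
time: 30.78
tool_pos: [0.6057, -0.0905, 0.1257]
tool_rot: [-0.001, 0.699, 0.715, -0.001]
contact_force: [-0.2, 1.0, -0.2]
gripper_width: -0.002
```

```bash
python3 snap.py 21;python3 -c "
from plan import *
s=state();print(q2R(s['tool_rot']).as_matrix().round(3),s['contact_force'])"
```

```text
30.8833 [ 0.6064 -0.0883  0.1266] [-2.000e-04  6.977e-01  7.164e-01 -0.000e+00] [-0.266  0.109  1.733  0.     1.3   -0.292]
[[-0.026  1.    -0.   ]
 [ 1.     0.026  0.   ]
 [ 0.    -0.    -1.   ]] [ 0.03164014 -0.02209868  0.18351138]
```

View pics/side21z.png

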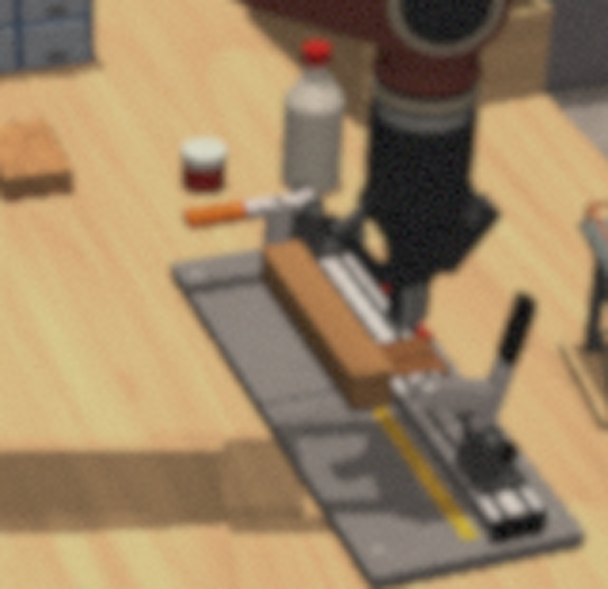

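View pics/top21z.png

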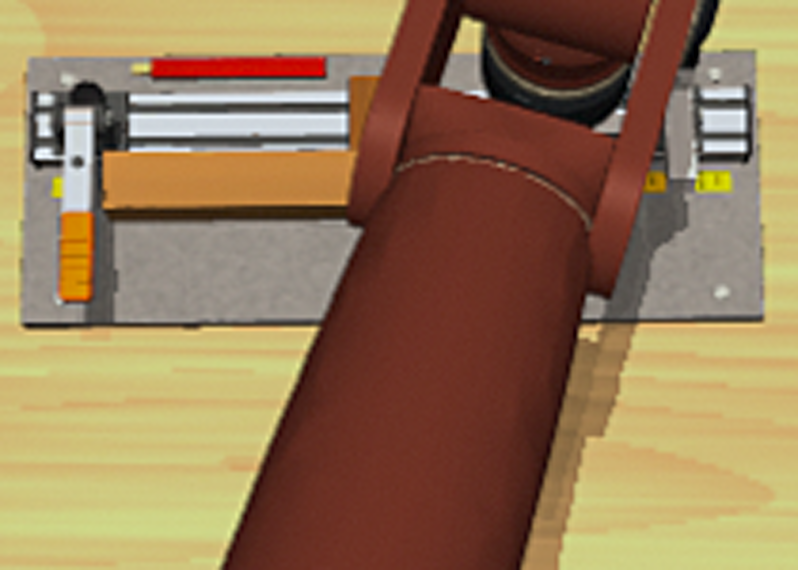

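Call:
jog_arm(
  increments=[
    {"slide": [0,-2,30],"rotation": [0,0,0]},
    {"slide": [0,0,35],"rotation": [0,0,0]},
    {"slide": [0,0,27],"rotation": [0,0,0]},
    {"slide": [0,0,11],"rotation": [0,0,0]},
    {"slide": [8,0,0],"rotation": [0,0,0]},
    {"slide": [8,0,0],"rotation": [0,0,0]},
    {"slide": [6,0,0],"rotation": [0,0,0]},
    {"slide": [5,0,0],"rotation": [0,0,0]},
    {"slide": [4,0,0],"rotation": [0,0,0]},
    {"slide": [3,0,0],"rotation": [0,0,0]},
    {"slide": [2,0,0],"rotation": [0,0,0]},
    {"slide": [1.5,0,0],"rotation": [0,0,0]},
    {"slide": [0,0,0],"rotation": [0,0,0]},
    {"slide": [0,0,0],"rotation": [0,0,0]},
  ],
)

```text
time: 32.05
tool_pos: [0.6031, -0.0512, 0.0234]
tool_rot: [-0.0, 0.698, 0.716, -0.0]
contact_force: [-0.1, 0.3, -0.4]
gripper_width: -0.0
```

Call:
jog_arm(
  increments=[
    {"slide": [1,0,0],"rotation": [0,0,0]},
    {"slide": [1,0,0],"rotation": [0,0,0]},
    {"slide": [0,0,0],"rotation": [0,0,0]},
  ],
)

```text
time: 32.3
tool_pos: [0.603, -0.049, 0.0233]
tool_rot: [-0.0, 0.698, 0.716, -0.0]
contact_force: [0.9, -0.4, -0.4]
gripper_width: 0.002
```

Call:
jog_arm(
  increments=[
    {"slide": [1,0,0],"rotation": [0,0,0]},
    {"slide": [1,0,0],"rotation": [0,0,0]},
    {"slide": [0,0,0],"rotation": [0,0,0]},
  ],
)

```text
time: 32.55
tool_pos: [0.603, -0.0469, 0.0233]
tool_rot: [-0.0, 0.698, 0.716, -0.0]
contact_force: [-0.5, -0.6, 0.3]
gripper_width: -0.001
```

Call:
jog_arm(
  increments=[
    {"slide": [0.7,0,0],"rotation": [0,0,0]},
    {"slide": [0.7,0,0],"rotation": [0,0,0]},
    {"slide": [0,0,0],"rotation": [0,0,0]},
  ],
)

```text
time: 32.8
tool_pos: [0.603, -0.0461, 0.0234]
tool_rot: [0.0, 0.698, 0.717, -0.001]
contact_force: [-0.0, -2.7, -0.0]
gripper_width: 0.002
```

Call:
jog_arm(
  increments=[
    {"slide": [0.7,0,0],"rotation": [0,0,0]},
    {"slide": [0.7,0,0],"rotation": [0,0,0]},
    {"slide": [0,0,0],"rotation": [0,0,0]},
  ],
)

```text
time: 33.05
tool_pos: [0.603, -0.046, 0.0235]
tool_rot: [0.001, 0.697, 0.717, -0.001]
contact_force: [-0.1, -6.8, -1.4]
gripper_width: 0.003
```

Call:
jog_arm(
  increments=[
    {"slide": [-1.5,0,0],"rotation": [0,0,0]},
    {"slide": [-4,0,0],"rotation": [0,0,0]},
    {"slide": [-15,0,0],"rotation": [0,0,0]},
    {"slide": [0,0,-25],"rotation": [0,0,0]},
    {"slide": [0,0,-35],"rotation": [0,0,0]},
    {"slide": [0,0,-35],"rotation": [0,0,0]},
    {"slide": [0,0,-25],"rotation": [0,0,0]},
    {"slide": [38.5,-6.5,-2],"rotation": [0,0,0]},
    {"slide": [38.5,-6.5,-2],"rotation": [0,0,0]},
    {"slide": [38.5,-6.5,-2],"rotation": [0,0,0]},
    {"slide": [38.5,-6.5,-2],"rotation": [0,0,0]},
    {"slide": [38.5,-6.5,-2],"rotation": [0,0,0]},
    {"slide": [38.5,-6.5,-2],"rotation": [0,0,0]},
    {"slide": [38.5,-6.5,-2],"rotation": [0,0,0]},
    {"slide": [38.5,-6.5,-2],"rotation": [0,0,0]},
  ],
)

```text
time: 34.3
tool_pos: [0.5431, 0.243, 0.1597]
tool_rot: [-0.0, 0.698, 0.716, 0.0]
contact_force: [0.7, -0.3, -0.0]
gripper_width: -0.001
```

Call:
jog_arm(
  increments=[
    {"slide": [0,0,0],"rotation": [0,-6.4,0]},
    {"slide": [0,0,0],"rotation": [0,-6.4,0]},
    {"slide": [0,0,0],"rotation": [0,-6.4,0]},
    {"slide": [0,0,0],"rotation": [0,-6.4,0]},
    {"slide": [0,0,0],"rotation": [0,-6.4,0]},
    {"slide": [0,0,0],"rotation": [0,-6.4,0]},
    {"slide": [0,0,0],"rotation": [0,-6.4,0]},
    {"slide": [0,0,0],"rotation": [0,0,0]},
    {"slide": [0,0,0],"rotation": [0,0,0]},
  ],
)

```text
time: 35.05
tool_pos: [0.543, 0.2419, 0.1576]
tool_rot: [0.272, 0.644, 0.663, -0.267]
contact_force: [0.2, -0.0, 0.1]
gripper_width: 0.002
```

```bash
python3 snap.py 22;python3 -c "
from plan import *
s=state();print(q2R(s['tool_rot']).as_matrix().round(3),s['contact_force'])
for k in (10,19,22):
  b=cv2.imread(f'pics/top{k}.png');d=(b[182:193,310:330,2].astype(float)-b[182:193,310:330,0]);print(k,np.round(d.mean(0)[5:18]))
"
```

```text
35.15 [0.5439 0.2413 0.16  ] [ 0.2722  0.6456  0.6624 -0.2652] [ 0.575  0.337  1.552 -0.649  1.697  0.615]
[[-0.018  1.     0.018]
 [ 0.711  0.026 -0.703]
 [-0.703  0.    -0.711]] [-0.39048665 -1.42323527 -0.21176904]
10 [122. 122. 123. 122. 125. 130.  79.  73.  67.  88.  95.  95.  76.]
19 [120. 119. 120. 120. 120. 122. 116.  81.  59.  86.  93.  93.  74.]
22 [122. 122. 122. 122. 123. 130.  74.  70.  67.  87.  95.  94.  76.]
```

View pics/top22z.png

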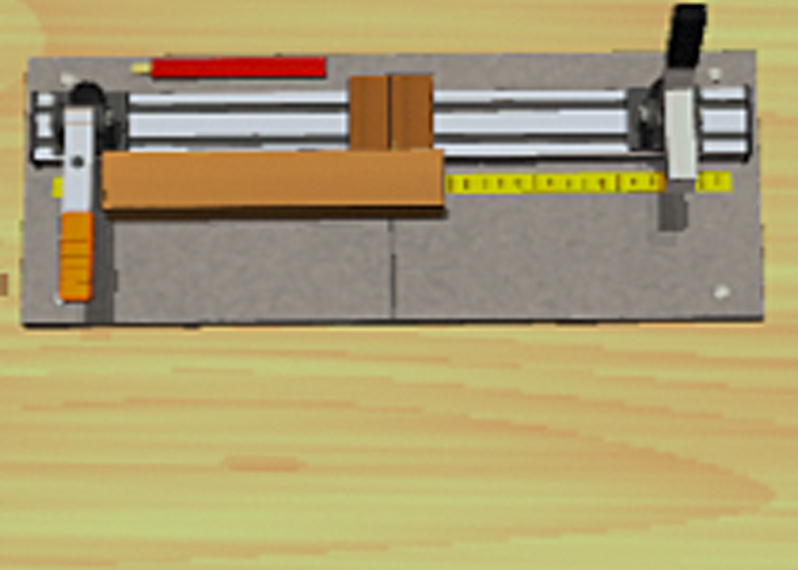

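Call:
jog_arm(
  increments=[
    {"slide": [17.7,0,25.4],"rotation": [0,0,0]},
    {"slide": [17.7,0,25.4],"rotation": [0,0,0]},
    {"slide": [17.7,0,25.4],"rotation": [0,0,0]},
    {"slide": [17.7,0,25.4],"rotation": [0,0,0]},
    {"slide": [0,0,0],"rotation": [0,0,0]},
    {"slide": [0,0,0],"rotation": [0,0,0]},
    {"slide": [0,0,0],"rotation": [0,0,0]},
  ],
)

```text
time: 35.73
tool_pos: [0.5454, 0.2206, 0.0401]
tool_rot: [0.273, 0.646, 0.662, -0.264]
contact_force: [0.0, -0.0, -0.4]
gripper_width: -0.002
```

Call:
jog_arm(
  increments=[
    {"slide": [-8.7,0,9.5],"rotation": [0,0,0]},
    {"slide": [-8.7,0,9.5],"rotation": [0,0,0]},
    {"slide": [-8.7,0,9.5],"rotation": [0,0,0]},
    {"slide": [-8.2,0,9],"rotation": [0,0,0]},
    {"slide": [0,0,0],"rotation": [0,0,0]},
    {"slide": [0,0,0],"rotation": [0,0,0]},
  ],
)

```text
time: 36.23
tool_pos: [0.545, 0.1686, 0.0351]
tool_rot: [0.273, 0.645, 0.662, -0.266]
contact_force: [-0.3, 0.5, 1.1]
gripper_width: 0.0
```

Call:
jog_arm(
  increments=[
    {"slide": [-4.2,0,-4.2],"rotation": [0,0,0]},
    {"slide": [-4.2,0,-4.2],"rotation": [0,0,0]},
    {"slide": [-4.2,0,-4.2],"rotation": [0,0,0]},
    {"slide": [-4.2,0,-4.2],"rotation": [0,0,0]},
    {"slide": [-4.2,0,-4.2],"rotation": [0,0,0]},
    {"slide": [-4.2,0.5,-4.2],"rotation": [0,0,0]},
    {"slide": [-4.2,1,-4.2],"rotation": [0,0,0]},
    {"slide": [-4.2,1,-4.2],"rotation": [0,0,0]},
    {"slide": [-4.2,1,-4.2],"rotation": [0,0,0]},
    {"slide": [-2,0.5,-2],"rotation": [0,0,0]},
  ],
)

```text
time: 37.07
tool_pos: [0.5498, 0.1698, 0.0925]
tool_rot: [0.273, 0.645, 0.662, -0.266]
contact_force: [0.3, 0.2, -1.0]
gripper_width: 0.002
```

Call:
jog_arm(
  increments=[
    {"slide": [-4.6,2.5,-4.6],"rotation": [0,0,0]},
    {"slide": [-4.4,2.9,-4.4],"rotation": [0,0,0]},
    {"slide": [-4.2,3.2,-4.2],"rotation": [0,0,0]},
    {"slide": [-4,3.5,-4],"rotation": [0,0,0]},
    {"slide": [-3.8,3.9,-3.8],"rotation": [0,0,0]},
    {"slide": [-3.6,4.2,-3.6],"rotation": [0,0,0]},
    {"slide": [-3.1,4.7,-3.1],"rotation": [0,0,0]},
    {"slide": [-2.8,5,-2.8],"rotation": [0,0,0]},
    {"slide": [-2.5,5.2,-2.5],"rotation": [0,0,0]},
    {"slide": [-2.1,5.4,-2.1],"rotation": [0,0,0]},
    {"slide": [-1.8,5.5,-1.8],"rotation": [0,0,0]},
  ],
)

```text
time: 37.98
tool_pos: [0.5958, 0.1706, 0.1437]
tool_rot: [0.273, 0.645, 0.662, -0.266]
contact_force: [-0.6, -0.4, 0.4]
gripper_width: 0.0
```

```bash
python3 snap.py 23;python3 -c "
from plan import *
for k in (10,22,23):
  b=cv2.imread(f'pics/top{k}.png');d=(b[182:193,310:330,2].astype(float)-b[182:193,310:330,0]);print(k,np.round(d.mean(0)[5:18]))
"
```

```text
38.0833 [0.5964 0.1706 0.1441] [ 0.2732  0.6452  0.6622 -0.2655] [ 0.449  0.358  1.555 -0.698  1.605  0.537]
10 [122. 122. 123. 122. 125. 130.  79.  73.  67.  88.  95.  95.  76.]
22 [122. 122. 122. 122. 123. 130.  74.  70.  67.  87.  95.  94.  76.]
23 [130. 130. 130. 130. 132. 138.  80.  75.  72.  94. 102. 101.  80.]
```

View pics/side23z.png

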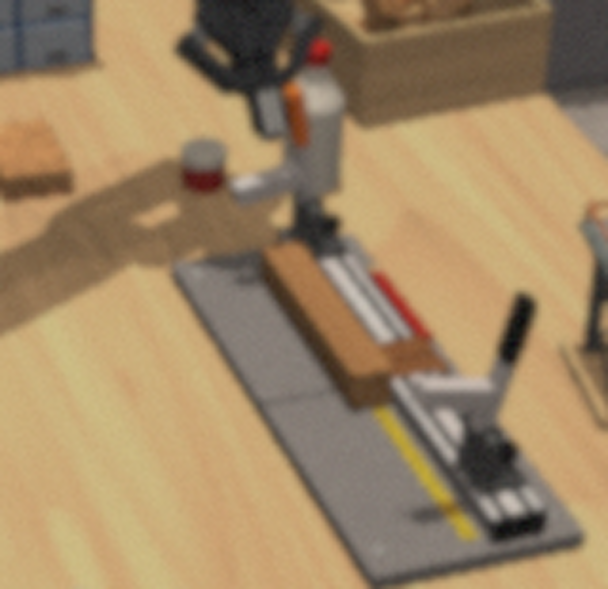

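Same state as before and the batten has not moved (column 321 still background). Finishing the push to x ≈ 0.618.

Call:
jog_arm(
  increments=[
    {"slide": [-0.7,4,-0.7],"rotation": [0,0,0]},
    {"slide": [-0.5,4,-0.5],"rotation": [0,0,0]},
    {"slide": [0,4,0],"rotation": [0,0,0]},
    {"slide": [0,3,0],"rotation": [0,0,0]},
    {"slide": [0,2,0],"rotation": [0,0,0]},
    {"slide": [0,1.5,0],"rotation": [0,0,0]},
    {"slide": [0,1.5,0],"rotation": [0,0,0]},
    {"slide": [0,1.5,0],"rotation": [0,0,0]},
    {"slide": [0,1.5,0],"rotation": [0,0,0]},
    {"slide": [0,0,0],"rotation": [0,0,0]},
    {"slide": [0,0,0],"rotation": [0,0,0]},
  ],
)

```text
time: 39.0
tool_pos: [0.6183, 0.1713, 0.1451]
tool_rot: [0.273, 0.645, 0.663, -0.266]
contact_force: [0.3, 0.3, 0.2]
gripper_width: -0.001
```

Call:
jog_arm(
  increments=[
    {"slide": [0,-6,0],"rotation": [0,0,0]},
    {"slide": [0,-15,0],"rotation": [0,0,0]},
    {"slide": [0,-10,-20],"rotation": [0,0,0]},
    {"slide": [0,0,-40],"rotation": [0,0,0]},
    {"slide": [0,0,-40],"rotation": [0,0,0]},
    {"slide": [0,0,-40],"rotation": [0,0,0]},
    {"slide": [0,-20,0],"rotation": [0,0,0]},
    {"slide": [0,0,0],"rotation": [0,0,0]},
    {"slide": [0,0,0],"rotation": [0,0,0]},
  ],
)

```text
time: 39.75
tool_pos: [0.564, 0.2689, 0.2445]
tool_rot: [0.273, 0.644, 0.663, -0.266]
contact_force: [-0.4, 1.0, -0.4]
gripper_width: -0.0
```

```bash
python3 snap.py 24;python3 -c "
from plan import *
for k in (10,22,23,24):
  b=cv2.imread(f'pics/top{k}.png');d=(b[182:193,310:330,2].astype(float)-b[182:193,310:330,0]);print(k,np.round(d.mean(0)[5:18]))
"
```

```text
39.85 [0.5643 0.2677 0.2431] [ 0.2726  0.6445  0.6625 -0.2671] [ 0.591  0.333  1.411 -0.662  1.824  0.536]
10 [122. 122. 123. 122. 125. 130.  79.  73.  67.  88.  95.  95.  76.]
22 [122. 122. 122. 122. 123. 130.  74.  70.  67.  87.  95.  94.  76.]
23 [130. 130. 130. 130. 132. 138.  80.  75.  72.  94. 102. 101.  80.]
24 [119. 120. 120. 120. 121. 127.  74.  69.  66.  86.  93.  93.  74.]
```

View pics/side24z.png

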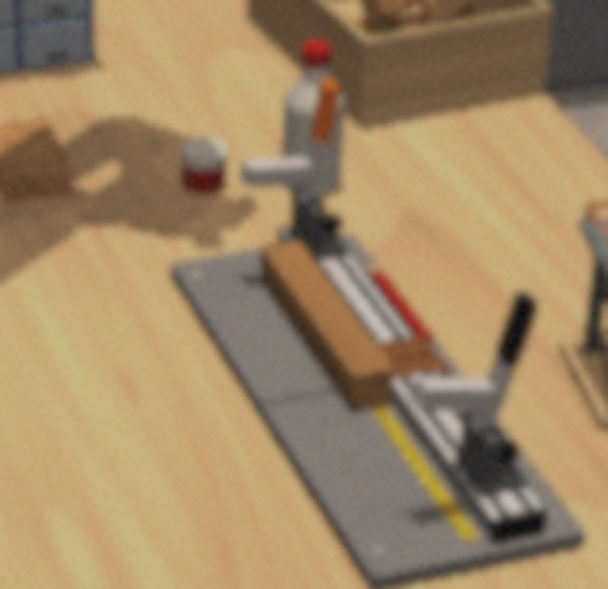

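View pics/top24z.png

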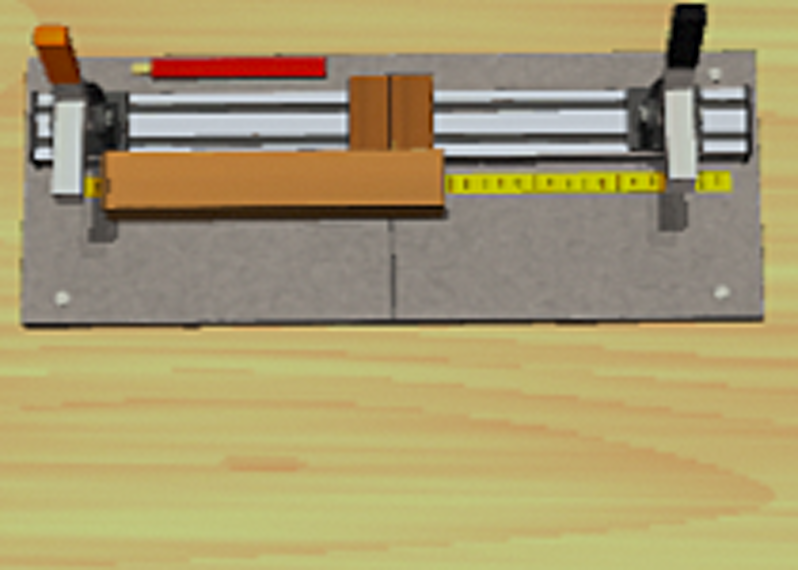

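```bash
python3 -c "
from plant import manip,state
print(manip.job_done(),state()['time'])"
```

```text
the job is handed in; nothing more can be done
the job is handed in; nothing more can be done
```

The batten is laid on the saw board across the kerf, along the fence and gauged against the orange stop. The orange stop is back up, and I handed the job in at about 40 s.

**What I did**
1. I flipped the orange stop right down.
2. I laid the batten on the bed and pushed it against the fence until I felt about 8 N.
3. I pushed its end against the orange leg.
4. I lifted the orange leaf back up from underneath with closed fingers.

**What went wrong:** on the first try at lifting the leaf, the gripper's knuckle pressed the tab (about 7–9 N). Pictures before and after showed the batten's end had moved by up to about a pixel, roughly 1–2 mm. I lifted the leaf that time, then flipped the stop down again. I re-gauged the end at about 7 N and lifted the leaf again with the gripper turned so the knuckles stayed clear. The stop was therefore lowered and raised twice.

**Last checks**
- **Batten position:** in the top camera the batten's kerf-side end did not move between gauging and the stop being up.
- **Fence:** both ends measured within about 1 mm of the fence face. That was measured after the first end push, and I did not press it to the fence again after re-gauging. In the last picture its fence edge still lies level at both ends.
- **Stops:** the orange leaf stands where it started and stayed up once released. The black one is up and untouched.
- **Bystanders:** I compared the other things by eye only, and none looked disturbed.

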